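# Change the expired vial at the back of the bottle lane

## Task

The amber vial at the back of the grey bottle lane has expired: move the two tall jars in front of it upright onto the steel tray, then set the amber vial in the middle of the round red pad, and stand the fresh green-capped vial in the lane exactly where the amber one stood. Only then put the two tall jars back in the lane, each exactly on the spot where it stood at the start. Keep everything upright and do not disturb the dropper bottle, the yellow-lidded jar or the dish; mind the wall cabinet overhead.

Things in the scene. Friction and masses are not known exactly. Their poses are not given: they have to be found in the camera images.
- lane: Fixed grey lane, 176 (x) x 78 mm. Origin: centre of underside. Floor 4 mm thick; side walls along x 50 mm high, 66 mm apart inside; open at the front (-x, towards the robot), low stop 14 mm high at the back. Places, pale discs at x = +58 (back), +6, -54 mm, y = 0. Grasp tall jars by the cap across the lane, small vials along x, 35 mm or more above the floor.
- tray: Fixed shallow steel tray for setting jars aside, 170 x 110 mm, long along its own x. Origin: centre of its underside. Floor 4 mm thick, rim 10 mm high and 4 mm thick. The two tall jars fit side by side at x = +40 and -40 mm, y = 0.
- pad: Fixed round red pad with a white disc on it, 80 mm across, 5 mm thick, flat top. Origin: centre of its underside. (Mind the arm: above all this a fixed wall cabinet hangs over the worktop, everywhere beyond x = 0.54 m, from z = 0.59 m up; carry things low, and swing from side to side close to the robot.)
- pink_jar: Loose tall jar, pink, with a domed pink cap; 100 mm high, body 39 mm in diameter, cap 46 mm in diameter from 74 mm up; 0.05 kg. Origin: centre of its underside, z up. It starts on the middle or the front place of the lane.
- blue_jar: Loose tall jar, dark blue with a white cap; 94 mm high, body 47 mm in diameter, cap 51 mm in diameter from 80 mm up; 0.06 kg. Origin: centre of its underside, z up. It starts on the other of the middle and front places.
- old_vial: Loose small expired vial, amber with a white cap; 62 mm high, body 29 mm in diameter up to 49 mm, cap 34 mm in diameter above; 0.03 kg. Origin: centre of its underside, z up. It starts on the back place of the lane.
- new_vial: Loose small fresh vial, pale with a green cap; 58 mm high, body 27 mm in diameter up to 38 mm, cap 31 mm in diameter above; 0.03 kg. Origin: centre of its underside, z up. It starts on the worktop near the red pad.
- dropper: Bystander, loose: small white dropper bottle with a red cap, 25 mm in diameter, 74 mm high. Origin: centre of its underside. To be left alone.
- specimen: Bystander, loose: jar with a yellow screw lid, 48 mm in diameter, 70 mm high. Origin: centre of its underside. To be left alone.
- dish: Bystander, loose: flat lidded culture dish, 63 mm in diameter, 15 mm high. Origin: centre of its underside. To be left alone.
Not all that is in view belongs to the job. Leave any purple look-alike of the old_vial alone.

How it is judged:
By the outcome, as a careful person would: the job done as asked, in the order asked, and still so for the second after the job is handed in, with the robot touching nothing.
It also fails if it takes over 147 s, if anything falls off the work surface, if the arm or the gripper's body presses on something with over 40 N, if the wrist force passes 120 N, or if a joint passes its speed limit or range.

## Robot

A 6-joint arm with a two-finger parallel gripper is mounted at the origin on a cart in front of the work surface, level with it; the furniture and walls round the work are solid. World frame = base frame: x ahead of the robot, y to its left, z up, the work surface at z = 0. Lengths are in m, angles in degrees, forces in N, time in s.
With the tool pointing down it reaches from about 0.375 to 0.9 m from the base axis. Payload 3.1 kg.
Tool frame: the origin (TCP) lies midway between the tips of the shut fingers; the grasp point (between the pads) lies 19 mm behind it; x points along the fingers, z is the direction in which the jaws open and shut, and the axes are right-handed (so a half turn about x gives the same grasp; the last joint's range is limited). The gripper opens to 87 mm and grips with 3 to 60 N. Pads are 19 mm wide; open, the fingers measure 117 mm over their backs; the gripper's body (75 mm by 190 mm) begins 51 mm behind the grasp point.
Start: joints at [64.2, 30.224, 82.088, -0, 67.689, -10.227], TCP at [0.168, 0.602, 0.223] pointing down, gripper open.
Joint ranges: [-176.69, 176.69], [-43.24, 126.21], [12.49, 139.97], [-82, 262], [0, 151.66], [-163.58, 163.58]. Speed limits (degrees/s): [159.86, 159.86, 180, 180, 180, 180].

## Interface

Orientations are given as a 3x3 rotation matrix whose columns are the frame's x, y, z axes.
In Python, from rig import * gives the robot as it stands.
- The arm moves only by the tool play_rows, never from a script. Its argument "rows" is a list that holds one entry, the list of rows, each a list of 7 numbers: the shift along the tool's x, y, z in m, then the turn, a rotation vector about the tool's x, y, z in degrees, then the finger opening in m, from 0 to 0.087. A call has 1 to 12 rows; each row is the pose to reach, as a shift and turn from the pose commanded when the call began, along the tool's axes at that moment; what a row does not reach only later rows make up. A row lasts 1/10 s, in which the tool goes at most 50 mm and 8.59 degrees, less where a joint would pass 70% of its speed; a pose out of reach is approached as far as the arm can. A call with a gripper value outside its range is refused whole. The fingers move at their own pace and stop on an object; the grip force is fixed at half the most. Time passes only in rows, so rows that repeat a pose let the fingers close. It gives the time, the measured TCP pose, the force and the opening at its end, in the units of the state.
- read_state(): the state, without advancing time (a new reading comes with each control period).
- capture(name): name is "scene" or "top" or "wrist"; returns a dict with "pixels" (420x560x3 uint8, red, green, blue), "intrinsics" (3x3 intrinsics, pixels), "rvec" (rotation vector, rad) and "tvec" (3), from world to camera coordinates, as OpenCV has them. Camera axes: x right, y down, z forward; pixel columns grow to the right and rows downward; lengths in m; the calibration is good to about 2 mm. A picture is of the moment at which its call begins. There is no depth.
- hand_in(): hands the job in, once; it reports no verdict.
Trained networks look in the newest picture that a camera, given by its name, has taken for a name from the list of things; names that differ only in an ending like _2 or _b are one class to them, and where a whole thing is asked for, a point or a joint stands for the part that bears it (a point fixed in the world has none). Each returns a list of dicts, best first, with "p" (0 to 1); they miss things now and then, are a little off and sometimes report something else, mostly with a low value. They report only what shows in the picture. A call takes as long as a camera call. They do not tell look-alikes from the thing itself.
- trace(camera, target): "mask" (420x560 bool, what is visible of it) and "at" ([column, row] in pixels, amid what is visible of it).
The state is a dict: "time_s": time; "joint_positions": joint angles; "qvel": joint speeds; "tau": joint torques, N m; "position": TCP position; "tcp_rot": TCP orientation; "force": force on the tool from outside, world axes, zero at the start; "moment": the same for the moment, N m; "opening": opening from 0.0 (shut) to 1.0 (fully open).
Only numpy, scipy, OpenCV 4.12 (cv2) and the standard library are available. Lean on these libraries where they do the work, as an engineer would, in place of code of your own. Each camera call takes 0.05 s, during which the arm holds its last target.

## Working session

There is one attempt and no reset: what is moved stays moved. The work goes in short steps, Python scripts to look and compute and a tool call to move; the robot and the scene stay as the last step left them, time stands still between calls to the robot, and variables do not carry over. Pictures are saved under pics/ and viewed, and the job is handed in when it is done.

Besides the shell and the picture viewer there is one more tool, called after ">>>" by a JSON object that holds its "op" and its "data". play_rows: Moves the arm, as the interface text tells. Its arguments: {"type":"object","properties":{"rows":{"type":"array"}},"required":["rows"]}

```bash
ls; mkdir -p pics; cat > h.py <<'E'
from rig import *
import numpy as np, cv2
def snap(c,fn=None):
    d=capture(c)
    if fn: cv2.imwrite('pics/'+fn,d['pixels'][:,:,::-1])
    return d
def ray(d,uv):
    R,_=cv2.Rodrigues(np.array(d['rvec'],float)); t=np.array(d['tvec'],float).ravel()
    K=np.array(d['intrinsics'],float)
    v=R.T@np.linalg.inv(K)@np.array([uv[0],uv[1],1.0]); return -R.T@t, v
def atz(d,uv,z):
    c,v=ray(d,uv); return c+v*(z-c[2])/v[2]
def proj(d,p):
    q,_=cv2.projectPoints(np.array(p,float).reshape(-1,3),np.array(d['rvec'],float),np.array(d['tvec'],float),np.array(d['intrinsics'],float),None); return q.reshape(-1,2)
E
python3 - <<'E'
from h import *
np.set_printoptions(precision=3,suppress=True)
s=read_state(); print({k:s[k] for k in('time_s','position','tcp_rot','opening','force')})
for c in('scene','top','wrist'):
    d=snap(c,c+'0.png'); print(c,ray(d,(280,210)),d['intrinsics'])
E
```

```text
pics
{'time_s': 0.0, 'position': array([0.167, 0.601, 0.222]), 'tcp_rot': array([[-0.001, -0.963,  0.268],
       [-0.002,  0.268,  0.963],
       [-1.   ,  0.   , -0.002]]), 'opening': 1.00114496065011, 'force': array([-0.585,  0.534, -0.225])}
scene (array([0.233, 0.507, 0.715]), array([ 0.297, -0.568, -0.767])) [[415.87    0.    278.361]
 [  0.    415.87  207.644]
 [  0.      0.      1.   ]]
top (array([ 0.336, -0.012,  1.215]), array([ 0.128,  0.009, -0.992])) [[482.103   0.    279.433]
 [  0.    482.103 210.768]
 [  0.      0.      1.   ]]
wrist (array([0.093, 0.622, 0.384]), array([ 0.278, -0.059, -0.959])) [[374.164   0.    272.582]
 [  0.    374.164 208.563]
 [  0.      0.      1.   ]]
```

View pics/scene0.png

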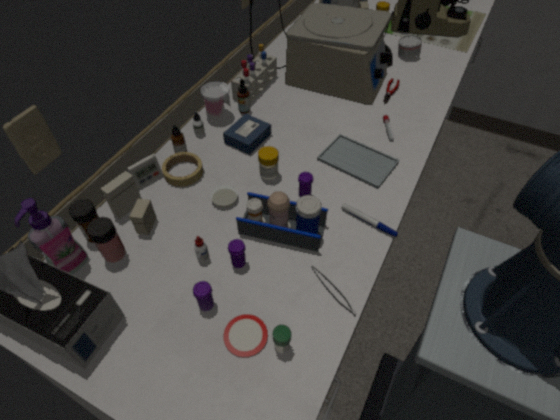

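View pics/top0.png

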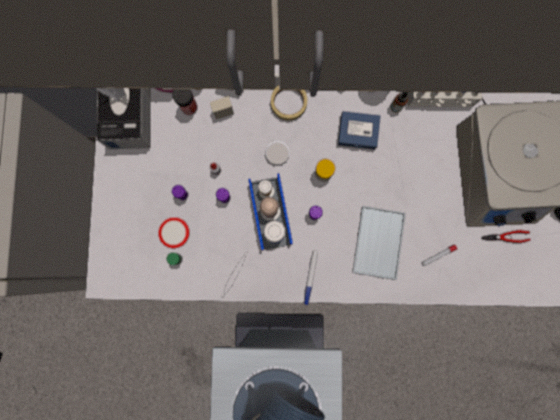

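```bash
cat > loc.py <<'E'
from h import *
np.set_printoptions(precision=4,suppress=True)
names=['lane','tray','pad','pink_jar','blue_jar','old_vial','new_vial','dropper','specimen','dish']
for c in('top','scene'):
    d=capture(c)
    for n in names:
        for r in trace(c,n)[:3]:
            m=r['mask'].astype(np.uint8); x,y,w,h=cv2.boundingRect(m)
            print(c,n,round(r['p'],2),np.round(r['at'],1),(x,y,w,h),int(m.sum()))
E
python3 loc.py
```

```text
top lane 0.62 [275.8 213.3] (247, 173, 46, 77) 1551
top tray 0.66 [379.6 242.5] (353, 206, 53, 74) 3020
top pad 0.7 [174.7 230. ] (158, 216, 31, 33) 806
top pink_jar 0.84 [270.6 209.2] (261, 197, 18, 21) 292
top blue_jar 0.68 [173.6 233.8] (158, 217, 33, 32) 837
top blue_jar 0.6 [274.8 230.1] (264, 220, 21, 22) 368
top old_vial 0.64 [313.9 208.8] (309, 206, 13, 14) 145
top old_vial 0.63 [262.3 188.5] (257, 179, 15, 17) 201
top old_vial 0.54 [178.1 191.9] (173, 185, 15, 15) 170
top new_vial 0.69 [274.2 231. ] (264, 221, 21, 22) 372
top new_vial 0.61 [173.8 257.1] (168, 253, 14, 12) 128
top new_vial 0.49 [268.1 210. ] (260, 197, 19, 21) 310
top dropper 0.68 [215.6 165.4] (210, 162, 11, 13) 106
top specimen 0.8 [328.1 172.6] (315, 158, 21, 24) 355
top dish 0.62 [275.8 152.3] (265, 140, 25, 25) 486
scene lane 0.56 [281.5 227.1] (236, 192, 92, 60) 2233
scene lane 0.25 [224.  193.1] (210, 185, 28, 23) 512
scene tray 0.68 [358.  159.4] (318, 134, 81, 54) 2438
scene pad 0.61 [308.  211.5] (295, 196, 27, 38) 824
scene pad 0.58 [244.8 334.3] (224, 315, 44, 43) 1478
scene pink_jar 0.64 [279.4 206.8] (268, 191, 21, 36) 633
scene pink_jar 0.25 [224.5 193.9] (210, 185, 28, 24) 522
scene blue_jar 0.57 [306.6 214.3] (295, 195, 27, 39) 858
scene old_vial 0.94 [235.6 252.7] (227, 238, 20, 30) 470
scene old_vial 0.8 [253.7 206.9] (247, 198, 15, 23) 276
scene old_vial 0.69 [306.3 183.2] (298, 172, 16, 25) 320
scene new_vial 0.97 [281.6 338.6] (273, 324, 19, 30) 464
scene dropper 0.52 [200.7 251.4] (193, 236, 16, 27) 327
scene specimen 0.73 [267.6 163.9] (258, 146, 21, 34) 614
scene dish 0.63 [222.5 191.5] (210, 185, 28, 24) 552
scene dish 0.3 [359.2 161.9] (318, 135, 80, 52) 2264
```

```bash
python3 - <<'E'
from h import *
for c,(x0,y0,w,h,s) in {'top':(150,140,270,150,3),'scene':(180,130,240,230,3)}.items():
    d=capture(c); im=d['pixels'][y0:y0+h,x0:x0+w,::-1]
    im=cv2.convertScaleAbs(im,alpha=1.6)
    s=min(s,800/w,600/h); cv2.imwrite(f'pics/{c}_crop.png',cv2.resize(im,None,fx=s,fy=s,interpolation=cv2.INTER_CUBIC))
E
sleep 0
```

```text
(no output)
```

View pics/top_crop.png

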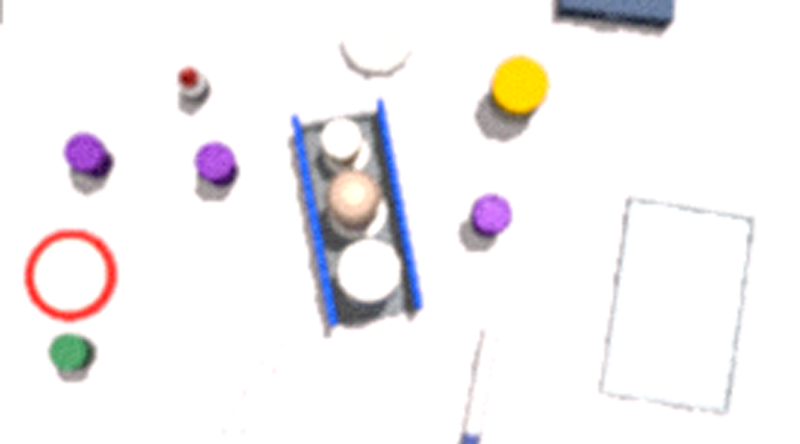

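View pics/scene_crop.png

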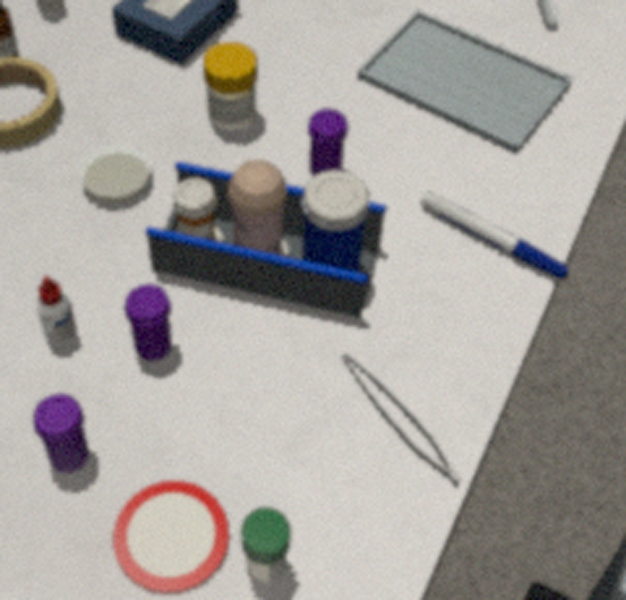

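```bash
python3 - <<'E'
from h import *
np.set_printoptions(precision=4,suppress=True)
d=capture('top');f=270/800
def T(u,v,z): return atz(d,(150+u*f,140+v*f),z)[:2]
for n,u,v,z in [('pad',71,275,.005),('new',70,353,.058),('old',342,139,.066),('pink',353,197,.104),('blue',369,270,.098),
 ('purpR',491,215,.062),('purpL',215,163,.062),('purpLL',86,154,.062),('yellow',520,85,.07),('dropper',189,79,.074),('dish',376,45,.015)]: print(n,T(u,v,z))
W=[T(295,118,.05),T(333,325,.05),T(381,102,.05),T(418,306,.05)]
print('walls',W,'centre',np.mean(W,0)); 
for a,b in((0,1),(2,3)):
    e=W[a]-W[b]; print('len',np.hypot(*e),'yaw',np.degrees(np.arctan2(e[1],e[0])))
t=[T(*p,.01) for p in((628,199),(752,217),(727,410),(602,391))]
print('tray',t,np.mean(t,0)); e=(t[0]+t[1]-t[2]-t[3])/2; print(np.hypot(*e),np.degrees(np.arctan2(e[1],e[0])))
s=capture('scene');f=1/ (600/230)
def S(u,v,z): return atz(s,(180+u*f,130+v*f),z)[:2]
for n,u,v,z in [('pad',172,535,.005),('new',267,531,.058),('old',195,190,.066),('blue',336,194,.098)]: print('scene',n,S(u,v,z))
E
```

```text
pad [0.43   0.2652]
new [0.3627 0.2511]
old [0.5401 0.0346]
pink [0.4872 0.0234]
blue [0.4305 0.0099]
purpR [ 0.48   -0.0877]
purpL [0.5192 0.1383]
purpLL [0.525  0.2443]
yellow [ 0.5863 -0.1101]
dropper [0.5864 0.1601]
dish [0.6316 0.0091]
walls [array([0.56  , 0.0746]), array([0.3892, 0.0394]), array([0.5746, 0.0035]), array([ 0.4058, -0.0296])] centre [0.4824 0.022 ]
len 0.1744069681217001 yaw 11.646129459971851
len 0.1720257184390063 yaw 11.083260950212612
tray [array([ 0.502 , -0.2075]), array([ 0.4883, -0.3124]), array([ 0.3257, -0.2891]), array([ 0.3397, -0.185 ])] [ 0.4139 -0.2485]
0.1640817863121132 -8.027981996162689
scene pad [0.429  0.2657]
scene new [0.3624 0.2538]
scene old [0.5401 0.0326]
scene blue [0.4289 0.011 ]
```

```bash
cat > plan.py <<'E'
# plan.py x y z yaw : from commanded pose in cmd.json to target, prints tool-frame shift & turn about tool x; 'set' stores a commanded pose
import sys,json,numpy as np
def load(): return json.load(open('cmd.json'))
def delta(c,t):
    a=np.radians(c[3]); R=np.array([[0,-np.sin(a),np.cos(a)],[0,np.cos(a),np.sin(a)],[-1,0,0]])
    return R.T@(np.array(t[:3])-np.array(c[:3])), -(t[3]-c[3])
def apply(c,row):
    a=np.radians(c[3]); R=np.array([[0,-np.sin(a),np.cos(a)],[0,np.cos(a),np.sin(a)],[-1,0,0]])
    p=np.array(c[:3])+R@np.array(row[:3]); return [*map(float,p),c[3]-row[3]]
E
cat > p.py <<'E'
# usage: p.py cmd x y z yaw [; x y z yaw ...]  -> chain deltas from cmd
import sys; from plan import *
c=[float(v) for v in sys.argv[1].split(',')]
for a in sys.argv[2:]:
    t=[float(v) for v in a.split(',')]; s,r=delta(c,t); print(t,'shift',np.round(s,4),'turn',round(r,2))
E
python3 p.py 0.168,0.602,0.223,74.43 0.45,0.02,0.25,101.3
```

```text
[0.45, 0.02, 0.25, 101.3] shift [-0.027  -0.4279 -0.4849] turn -26.87
```

>>> {"op": "play_rows", "data": {"rows": [[[-0.002,-0.014,-0.016,-1,0,0,0.087],[-0.004,-0.043,-0.049,-3,0,0,0.087],[-0.006,-0.075,-0.085,-5,0,0,0.087],[-0.008,-0.107,-0.121,-7,0,0,0.087],[-0.01,-0.139,-0.157,-9,0,0,0.087],[-0.012,-0.171,-0.193,-11,0,0,0.087],[-0.014,-0.203,-0.23,-13,0,0,0.087],[-0.016,-0.235,-0.266,-15,0,0,0.087],[-0.018,-0.267,-0.302,-17,0,0,0.087],[-0.02,-0.299,-0.338,-18.5,0,0,0.087],[-0.022,-0.326,-0.369,-20,0,0,0.087],[-0.022,-0.342,-0.388,-20,0,0,0.087]]]}}

```text
time_s: 2.65
position: [0.3948, 0.1339, 0.2452]
tcp_rot: [[0.002, -0.997, -0.075], [-0.0, -0.075, 0.997], [-1.0, -0.002, -0.001]]
force: [0.3, 0.6, 0.4]
opening: 0.999
```

```bash
python3 -c "
from plan import *
c=apply([0.168,0.602,0.223,74.43],[-.022,-.342,-.388,-20]);print(c)
s,r=delta(c,[0.45,0.02,0.25,101.3]);print(s,r)"
```

```text
[0.3933045048338555, 0.1364402507716424, 0.245, 94.43]
[-0.005      -0.04753214 -0.1204716 ] -6.86999999999999
```

>>> {"op": "play_rows", "data": {"rows": [[[-0.002,-0.012,-0.03,-3,0,0,0.087],[-0.005,-0.028,-0.07,-6.87,0,0,0.087],[-0.005,-0.042,-0.107,-6.87,0,0,0.087],[-0.005,-0.0475,-0.1205,-6.87,0,0,0.087],[-0.005,-0.0475,-0.1205,-6.87,0,0,0.087],[-0.005,-0.0475,-0.1205,-6.87,0,0,0.087]]]}}

```text
time_s: 3.25
position: [0.4487, 0.0209, 0.2493]
tcp_rot: [[-0.002, -0.981, -0.195], [0.001, -0.195, 0.981], [-1.0, 0.001, 0.001]]
force: [0.9, 1.5, -0.2]
opening: 1.0
```

```bash
python3 - <<'E'
from h import *
np.set_printoptions(precision=4,suppress=True)
d=snap('wrist','w1.png'); s=read_state(); print(s['position'],s['tcp_rot'],s['joint_positions'],s['time_s'])
print(ray(d,(280,210)))
for n,p in [('old',(.5395,.0335,.066)),('pink',(.488,.0233,.104)),('blue',(.4297,.0112,.098))]: print(n,proj(d,p))
E
```

```text
[0.4484 0.0213 0.2493] [[-0.0017 -0.9805 -0.1966]
 [ 0.001  -0.1966  0.9805]
 [-1.      0.0015  0.0013]] [ -11.6237   14.5056  104.3013    0.0402   61.3026 -112.9821] 3.3
(array([0.3732, 0.0048, 0.4112]), array([ 0.273 ,  0.0758, -0.9592]))
old [[267.8899 273.5927]]
pink [[267.2476 238.2401]]
blue [[266.451  169.7001]]
```

View pics/w1.png

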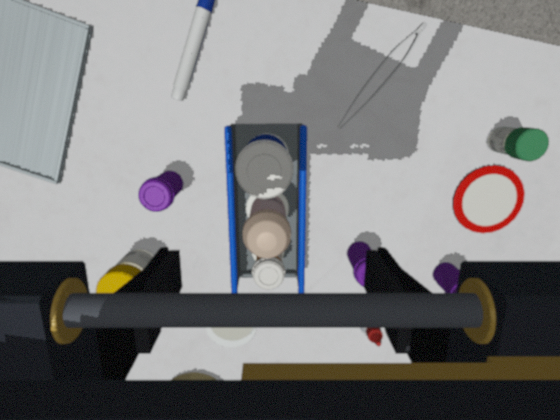

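```bash
python3 - <<'E'
from h import *
im=cv2.imread('pics/w1.png')[115:300,200:340]
im=cv2.resize(im,None,fx=3.2,fy=3.2,interpolation=cv2.INTER_CUBIC); cv2.imwrite('pics/w1c.png',cv2.convertScaleAbs(im,alpha=1.3))
E
```

```text
(no output)
```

View pics/w1c.png

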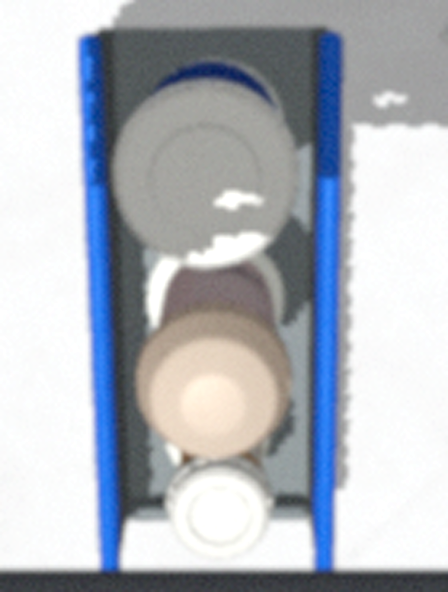

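```bash
python3 - <<'E'
from h import *
np.set_printoptions(precision=4,suppress=True)
d=capture('wrist')
W=lambda u,v,z: atz(d,(200+u/3.2,115+v/3.2),z)[:2]
print('blue',W(206,172,.098),'old',W(219,514,.066),'pink',W(213.5,400,.103))
a=W(216,500,.05);b=W(211.5,100,.05);e=a-b;print(a,b,np.degrees(np.arctan2(e[1],e[0])))
c=np.array([.4824,.022]);y=np.radians(11.3)
for p in(a,b,W(206,172,.098),W(219,514,.066),W(213.5,400,.103)):
    q=p-c; print('lane y off',-np.sin(y)*q[0]+np.cos(y)*q[1],'x',np.cos(y)*q[0]+np.sin(y)*q[1])
# front edge of wall tops
print(W(92,36,.05),W(331,34,.05))
# tray, pad, green
print('pad',atz(d,(488.5,199),.005)[:2],'green',atz(d,(530,144),.058)[:2])
E
```

```text
blue [0.429  0.0097] old [0.5414 0.035 ] pink [0.4898 0.0237]
[0.5444 0.0344] [0.4159 0.0079] 11.673889909285698
lane y off 5.154804728652908e-05 x 0.06320967621093923
lane y off -0.0008045471659766292 x -0.06797852948929423
lane y off -0.001581465516946887 x -0.05474915668733557
lane y off 0.0012011663789050307 x 0.060363219420882755
lane y off 0.00019883641748908581 x 0.007632402715958066
[ 0.4044 -0.0303] [0.39   0.0388]
pad [0.4301 0.2644] green [0.3645 0.2499]
```

```bash
python3 p.py .45,.02,.25,101.3 .4300,.0096,.13,102 .4300,.0096,.071,102; python3 p.py .43,.0096,.13,102 .43,.0096,.071,102; python3 -c "
from rig import *;print(read_state()['position'])"
```

```text
[0.43, 0.0096, 0.13, 102.0] shift [ 0.12    0.0217 -0.0063] turn -0.7
[0.43, 0.0096, 0.071, 102.0] shift [ 0.179   0.0217 -0.0063] turn -0.7
[0.43, 0.0096, 0.071, 102.0] shift [0.059 0.    0.   ] turn -0.0
[0.44844224 0.02147206 0.24934477]
```

>>> {"op": "play_rows", "data": {"rows": [[[0.02,0.01,-0.003,-0.7,0,0,0.087],[0.055,0.0217,-0.0063,-0.7,0,0,0.087],[0.09,0.0217,-0.0063,-0.7,0,0,0.087],[0.125,0.0217,-0.0063,-0.7,0,0,0.087],[0.15,0.0217,-0.0063,-0.7,0,0,0.087],[0.165,0.0217,-0.0063,-0.7,0,0,0.087],[0.175,0.0217,-0.0063,-0.7,0,0,0.087],[0.179,0.0217,-0.0063,-0.7,0,0,0.087],[0.179,0.0217,-0.0063,-0.7,0,0,0.087],[0.179,0.0217,-0.0063,-0.7,0,0,0.087]]]}}

```text
time_s: 4.35
position: [0.4301, 0.0097, 0.0712]
tcp_rot: [[0.001, -0.978, -0.208], [-0.0, -0.208, 0.978], [-1.0, -0.001, -0.001]]
force: [-0.5, -0.1, 0.3]
opening: 0.998
```

```bash
python3 - <<'E'
from h import *
d=snap('wrist','w2.png'); s=read_state(); print(s['position'],s['force'])
E
```

```text
[0.43021201 0.0096232  0.07129309] [ 0.14485728 -0.69564269  0.41619007]
```

View pics/w2.png

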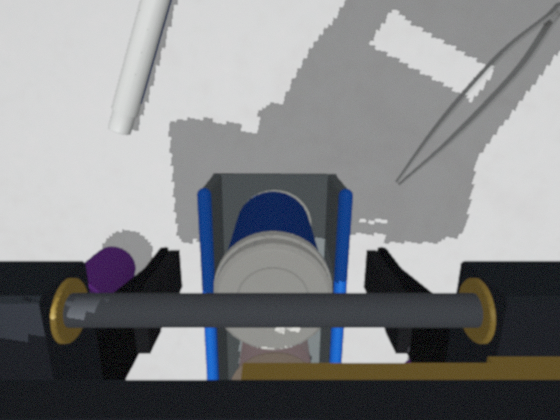

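>>> {"op": "play_rows", "data": {"rows": [[[0,0,0,0,0,0,0.06],[0,0,0,0,0,0,0.052],[0,0,0,0,0,0,0.045],[0,0,0,0,0,0,0.04],[0,0,0,0,0,0,0.04],[0,0,0,0,0,0,0.04]]]}}

```text
time_s: 5.0
position: [0.4297, 0.0095, 0.0706]
tcp_rot: [[0.0, -0.978, -0.208], [-0.0, -0.208, 0.978], [-1.0, -0.0, -0.0]]
force: [-1.2, -0.2, 0.6]
opening: 0.574
```

```bash
python3 p.py .43,.0096,.071,102 .3743,-.2429,.161,82
```

```text
[0.3743, -0.2429, 0.161, 82.0] shift [-0.09    0.107  -0.2354] turn 20.0
```

>>> {"op": "play_rows", "data": {"rows": [[[-0.005,0,0,0,0,0,0.04],[-0.02,0,0,0,0,0,0.04],[-0.045,0,0,0,0,0,0.04],[-0.07,0,0,0,0,0,0.04],[-0.085,0.004,-0.008,1,0,0,0.04],[-0.09,0.012,-0.027,3,0,0,0.04],[-0.09,0.025,-0.055,6,0,0,0.04],[-0.09,0.04,-0.088,9,0,0,0.04],[-0.09,0.055,-0.121,12,0,0,0.04],[-0.09,0.07,-0.154,15,0,0,0.04],[-0.09,0.084,-0.185,18,0,0,0.04],[-0.09,0.095,-0.209,20,0,0,0.04]]]}}

```text
time_s: 6.2
position: [0.3797, -0.2166, 0.1609]
tcp_rot: [[0.0, -0.99, 0.142], [-0.001, 0.142, 0.99], [-1.0, -0.001, -0.001]]
force: [-0.0, -0.0, -0.1]
opening: 0.574
```

```bash
python3 -c "
from plan import *
c=apply([.43,.0096,.071,102],[-.09,.095,-.209,20]);print(c)
print(delta(c,[.3743,-.2429,.161,82]))"
```

```text
[0.38052952131120016, -0.2145844591810525, 0.16099999999999998, 82]
(array([-2.77555756e-17,  2.22813442e-03, -2.89069577e-02]), 0)
```

>>> {"op": "play_rows", "data": {"rows": [[[0,0.001,-0.015,0,0,0,0.04],[0,0.0022,-0.025,0,0,0,0.04],[0.005,0.0022,-0.029,0,0,0,0.04],[0.02,0.0022,-0.029,0,0,0,0.04],[0.04,0.0022,-0.029,0,0,0,0.04],[0.06,0.0022,-0.029,0,0,0,0.04],[0.075,0.0022,-0.029,0,0,0,0.04],[0.084,0.0022,-0.029,0,0,0,0.04],[0.088,0.0022,-0.029,0,0,0,0.04],[0.0895,0.0022,-0.029,0,0,0,0.04],[0.0895,0.0022,-0.029,0,0,0,0.04]]]}}

```text
time_s: 7.3
position: [0.3742, -0.243, 0.0713]
tcp_rot: [[0.0, -0.99, 0.139], [-0.0, 0.139, 0.99], [-1.0, -0.0, -0.0]]
force: [0.7, -0.0, -1.3]
opening: 0.574
```

```bash
python3 - <<'E'
from h import *
d=snap('scene','s2.png'); s=read_state(); print(s['position'],s['force'],s['opening'])
E
```

```text
[ 0.37425956 -0.24314267  0.07145704] [-0.06788261  0.47156294 -0.61235333] 0.5750496567489494
```

View pics/s2.png

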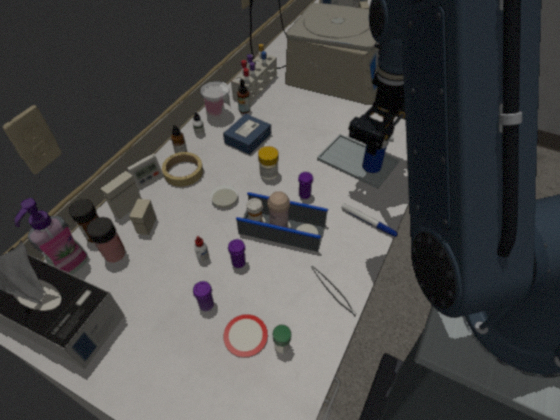

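```bash
python3 p.py .3743,-.2429,.0715,82 .489,.0233,.16,102 ; python3 p.py .489,.0233,.16,102 .489,.0233,.067,102
```

```text
[0.489, 0.0233, 0.16, 102.0] shift [-0.0885 -0.0765  0.2796] turn -20.0
[0.489, 0.0233, 0.067, 102.0] shift [0.093 0.    0.   ] turn -0.0
```

>>> {"op": "play_rows", "data": {"rows": [[[0,0,0,0,0,0,0.055],[0,0,0,0,0,0,0.065],[0,0,0,0,0,0,0.087],[0,0,0,0,0,0,0.087],[-0.02,0,0,0,0,0,0.087],[-0.05,0,0,0,0,0,0.087],[-0.08,0,0,0,0,0,0.087],[-0.09,0,0,0,0,0,0.087]]]}}

```text
time_s: 8.15
position: [0.375, -0.2441, 0.1634]
tcp_rot: [[0.003, -0.99, 0.139], [-0.004, 0.139, 0.99], [-1.0, -0.004, -0.003]]
force: [0.2, -0.1, 0.1]
opening: 0.993
```

>>> {"op": "play_rows", "data": {"rows": [[[0,-0.005,0.017,-2,0,0,0.087],[0,-0.014,0.05,-5,0,0,0.087],[0,-0.026,0.095,-9,0,0,0.087],[0,-0.038,0.14,-13,0,0,0.087],[0,-0.05,0.185,-17,0,0,0.087],[0,-0.063,0.23,-20,0,0,0.087],[0,-0.071,0.26,-20,0,0,0.087],[0,-0.0765,0.2796,-20,0,0,0.087],[0.01,-0.0765,0.2796,-20,0,0,0.087],[0.04,-0.0765,0.2796,-20,0,0,0.087],[0.04,-0.0765,0.2796,-20,0,0,0.087],[0.04,-0.0765,0.2796,-20,0,0,0.087]]]}}

```text
time_s: 9.35
position: [0.4874, 0.0226, 0.1202]
tcp_rot: [[-0.003, -0.978, -0.207], [0.0, -0.207, 0.978], [-1.0, 0.003, 0.001]]
force: [1.0, -0.1, 0.5]
opening: 0.998
```

```bash
python3 - <<'E'
from h import *
d=snap('wrist','w3.png'); s=read_state(); print(s['position'],s['force'],s['opening'])
E
```

```text
[0.48828811 0.02245975 0.12098235] [ 0.53845407 -0.18176471 -0.13199272] 0.9982011521806924
```

View pics/w3.png

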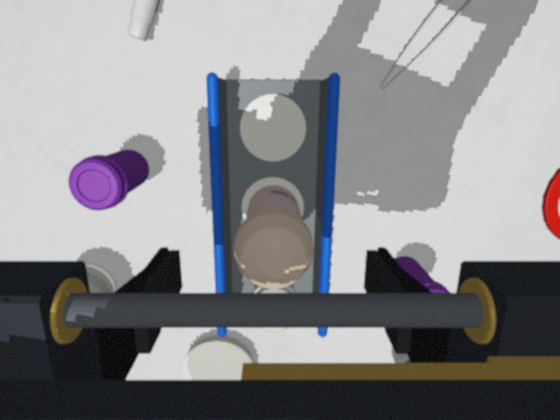

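```bash
python3 - <<'E'
from h import *
d=capture('wrist'); print(atz(d,(273.5,128),.004),atz(d,(274,211),.0041)); print(proj(d,[(.4297,.0098,.004),(.489,.0233,.004),(.5407,.0348,.004)]))
E
```

```text
[0.43210553 0.01053206 0.004     ] [0.49388892 0.02398956 0.0041    ]
[[273.19981107 124.49222869]
 [274.43662272 204.86333112]
 [275.0779114  267.55350442]]
```

>>> {"op": "play_rows", "data": {"rows": [[[0.02,0,0,0,0,0,0.087],[0.04,0,0,0,0,0,0.087],[0.05,0,0,0,0,0,0.087],[0.0545,0,0,0,0,0,0.087],[0.0545,0,0,0,0,0,0.087],[0.0545,0,0,0,0,0,0.087],[0.0545,0,0,0,0,0,0.055],[0.0545,0,0,0,0,0,0.045],[0.0545,0,0,0,0,0,0.035],[0.0545,0,0,0,0,0,0.035],[0.0545,0,0,0,0,0,0.035],[0.0545,0,0,0,0,0,0.035]]]}}

```text
time_s: 10.65
position: [0.4886, 0.0232, 0.0666]
tcp_rot: [[-0.0, -0.978, -0.208], [-0.0, -0.208, 0.978], [-1.0, 0.0, -0.0]]
force: [-0.3, 0.5, -0.2]
opening: 0.539
```

```bash
python3 p.py .489,.0233,.067,102 .4535,-.2541,.167,82; python3 p.py .4535,-.2541,.167,82 .4535,-.2541,.0675,82
```

```text
[0.4535, -0.2541, 0.167, 82.0] shift [-0.1     0.0924 -0.264 ] turn 20.0
[0.4535, -0.2541, 0.0675, 82.0] shift [0.0995 0.     0.    ] turn -0.0
```

>>> {"op": "play_rows", "data": {"rows": [[[-0.005,0,0,0,0,0,0.035],[-0.02,0,0,0,0,0,0.035],[-0.05,0,0,0,0,0,0.035],[-0.08,0,0,0,0,0,0.035],[-0.095,0.003,-0.01,1,0,0,0.035],[-0.1,0.012,-0.034,4,0,0,0.035],[-0.1,0.025,-0.072,8,0,0,0.035],[-0.1,0.04,-0.114,12,0,0,0.035],[-0.1,0.055,-0.156,15,0,0,0.035],[-0.1,0.07,-0.198,18,0,0,0.035],[-0.1,0.082,-0.234,20,0,0,0.035],[-0.1,0.089,-0.254,20,0,0,0.035]]]}}

```text
time_s: 11.85
position: [0.4542, -0.2471, 0.167]
tcp_rot: [[0.001, -0.99, 0.142], [-0.002, 0.142, 0.99], [-1.0, -0.001, -0.001]]
force: [0.1, -0.0, -0.5]
opening: 0.51
```

```bash
python3 -c "
from plan import *
c=apply([.489,.0233,.067,102],[-.1,.089,-.254,20]);print(c)
print(delta(c,[.4535,-.2541,.0675,82]))"
```

```text
[0.45475443300240215, -0.24365363106916726, 0.167, 82]
(array([ 0.0995    , -0.00021163, -0.01051929]), 0)
```

```bash
python3 - <<'E'
from h import *
s=read_state(); print(s['position'],s['force'],s['opening'])
a=snap('wrist','w4.png')['pixels']; b=snap('scene')['pixels'][60:220,260:460]
cv2.imwrite('pics/s4.png',cv2.resize(b[:,:,::-1],None,fx=3.5,fy=3.5,interpolation=cv2.INTER_CUBIC))
E
```

```text
[ 0.45418935 -0.24710907  0.16696559] [ 0.07975709 -0.01180517 -0.49540641] 0.5104168047955538
```

View pics/s4.png

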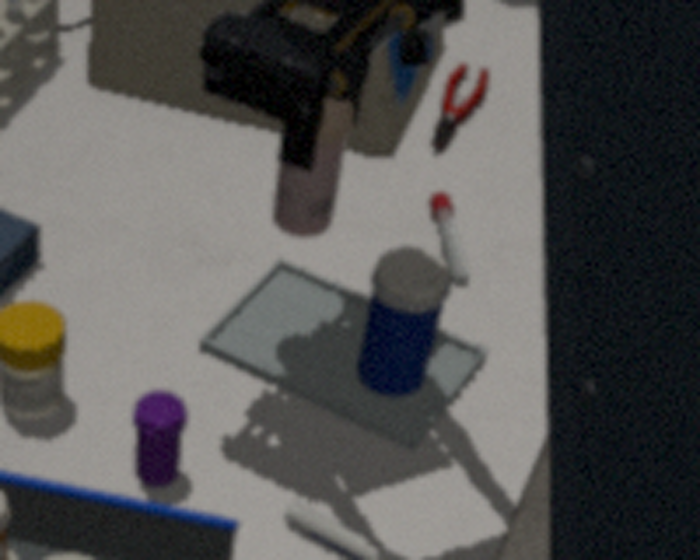

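View pics/w4.png

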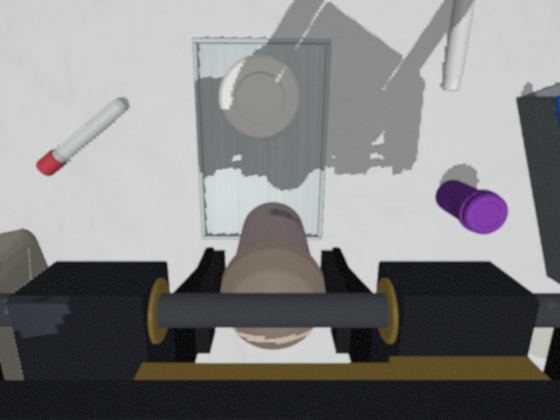

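>>> {"op": "play_rows", "data": {"rows": [[[0.005,0,-0.006,0,0,0,0.035],[0.02,0,-0.0105,0,0,0,0.035],[0.04,0,-0.0105,0,0,0,0.035],[0.06,0,-0.0105,0,0,0,0.035],[0.077,0,-0.0105,0,0,0,0.035],[0.087,0,-0.0105,0,0,0,0.035],[0.092,0,-0.0105,0,0,0,0.035],[0.094,0,-0.0105,0,0,0,0.035],[0.095,0,-0.0105,0,0,0,0.035],[0.095,0,-0.0105,0,0,0,0.035]]]}}

```text
time_s: 12.95
position: [0.4532, -0.2543, 0.072]
tcp_rot: [[0.001, -0.99, 0.139], [-0.001, 0.139, 0.99], [-1.0, -0.001, -0.001]]
force: [-0.2, -1.1, 0.1]
opening: 0.512
```

>>> {"op": "play_rows", "data": {"rows": [[[0.001,0,0,0,0,0,0.035],[0.002,0,0,0,0,0,0.035],[0.002,0,0,0,0,0,0.035]]]}}

```text
time_s: 13.25
position: [0.4529, -0.2542, 0.0697]
tcp_rot: [[0.0, -0.99, 0.139], [-0.0, 0.139, 0.99], [-1.0, -0.0, -0.0]]
force: [0.2, -0.1, -0.2]
opening: 0.515
```

>>> {"op": "play_rows", "data": {"rows": [[[0.001,0,0,0,0,0,0.035],[0.002,0,0,0,0,0,0.035],[0.002,0,0,0,0,0,0.035]]]}}

```text
time_s: 13.55
position: [0.4528, -0.2541, 0.0674]
tcp_rot: [[-0.0, -0.99, 0.139], [0.0, 0.139, 0.99], [-1.0, 0.0, 0.0]]
force: [0.6, 0.6, -0.9]
opening: 0.51
```

>>> {"op": "play_rows", "data": {"rows": [[[0,0,0,0,0,0,0.055],[0,0,0,0,0,0,0.07],[0,0,0,0,0,0,0.087],[0,0,0,0,0,0,0.087],[-0.02,0,0,0,0,0,0.087],[-0.05,0,0,0,0,0,0.087],[-0.08,0,0,0,0,0,0.087],[-0.1,0,0,0,0,0,0.087]]]}}

```text
time_s: 14.35
position: [0.4534, -0.2546, 0.1694]
tcp_rot: [[0.002, -0.99, 0.139], [-0.002, 0.139, 0.99], [-1.0, -0.002, -0.001]]
force: [-0.1, 0.3, 0.2]
opening: 0.991
```

```bash
python3 p.py .4535,-.2541,.1680,82 .5405,.0346,.13,12 ; python3 p.py .5405,.0346,.13,12 .5405,.0346,.039,12
```

```text
[0.5405, 0.0346, 0.13, 12.0] shift [ 0.038 -0.046  0.298] turn 70.0
[0.5405, 0.0346, 0.039, 12.0] shift [0.091 0.    0.   ] turn -0.0
```

>>> {"op": "play_rows", "data": {"rows": [[[0,-0.003,0.015,6,0,0,0.087],[0,-0.007,0.045,14,0,0,0.087],[0,-0.014,0.09,22,0,0,0.087],[0,-0.02,0.13,30,0,0,0.087],[0,-0.026,0.17,38,0,0,0.087],[0,-0.033,0.21,46,0,0,0.087],[0.005,-0.039,0.25,54,0,0,0.087],[0.015,-0.044,0.282,62,0,0,0.087],[0.03,-0.046,0.298,69,0,0,0.087],[0.038,-0.046,0.298,70,0,0,0.087],[0.038,-0.046,0.298,70,0,0,0.087],[0.038,-0.046,0.298,70,0,0,0.087]]]}}

```text
time_s: 15.55
position: [0.5398, 0.0337, 0.1296]
tcp_rot: [[-0.0, -0.208, 0.978], [-0.0, 0.978, 0.208], [-1.0, -0.0, -0.0]]
force: [-0.4, 0.5, 1.2]
opening: 1.002
```

```bash
python3 - <<'E'
from h import *
s=read_state(); print(s['position'],s['tcp_rot'][:,2],s['joint_positions'])
d=snap('wrist','w5.png'); print(proj(d,[(.5405,.0346,.066),(.4297,.0098,.004),(.489,.0233,.004),(.5405,.0346,.004)]))
E
```

```text
[0.53979007 0.03370755 0.12959105] [ 9.78035085e-01  2.08439839e-01 -4.54313443e-04] [-8.25982286e+00  3.13515862e+01  9.91849006e+01 -2.33479928e-02
  4.94847053e+01 -2.02755934e+01]
[[274.89881798 223.09996247]
 [131.62922006 199.77514468]
 [208.07444114 198.70752688]
 [274.46600239 198.2848038 ]]
```

View pics/w5.png

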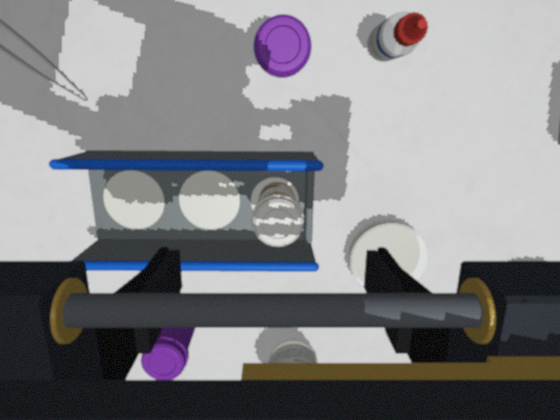

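```bash
python3 - <<'E'
from h import *
d=snap('wrist'); im=d['pixels'][145:275,90:340,::-1]
cv2.imwrite('pics/w5c.png',cv2.resize(cv2.convertScaleAbs(im,alpha=1.2),None,fx=3.2,fy=3.2,interpolation=cv2.INTER_CUBIC))
E
```

```text
(no output)
```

View pics/w5c.png

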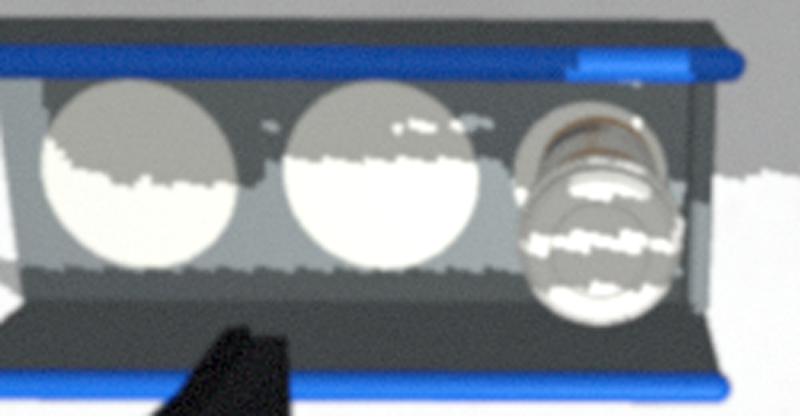

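```bash
python3 - <<'E'
from h import *
np.set_printoptions(precision=4,suppress=True)
d=capture('wrist'); f=lambda u,v,z:atz(d,(90+u/3.2,145+v/3.2),z)[:2]
P=[f(139,174,.004),f(381,175,.004),f(590,177,.004)]; print('discs',P, 'cap',f(600,247,.066))
e=P[2]-P[0]; print(np.hypot(*e),np.degrees(np.arctan2(e[1],e[0])))
print('walls y mid', f(640,64,.05),f(640,386,.05), (f(640,64,.05)+f(640,386,.05))/2, (f(300,62,.05)+f(300,386,.05))/2)
s=read_state();print(s['position'])
E
```

```text
discs [array([0.4316, 0.0102]), array([0.4905, 0.0223]), array([0.5414, 0.0325])] cap [0.5426 0.0351]
0.1121407643235944 11.511749304594462
walls y mid [0.5436 0.07  ] [0.5593 0.0002] [0.5515 0.0351] [0.481  0.0204]
[0.5403 0.0335 0.1302]
```

>>> {"op": "play_rows", "data": {"rows": [[[0.02,0,0,0,0,0,0.087],[0.045,0,0,0,0,0,0.087],[0.07,0,0,0,0,0,0.087],[0.084,0,0,0,0,0,0.087],[0.091,0,0,0,0,0,0.087],[0.091,0,0,0,0,0,0.087],[0.091,0,0,0,0,0,0.087]]]}}

```text
time_s: 16.4
position: [0.5406, 0.0341, 0.0392]
tcp_rot: [[0.001, -0.207, 0.978], [-0.0, 0.978, 0.207], [-1.0, -0.0, 0.001]]
force: [0.8, 0.3, 0.4]
opening: 0.999
```

```bash
python3 - <<'E'
from h import *
s=read_state(); print(s['position'],s['tcp_rot'][:,2],s['force'])
d=snap('wrist','w6.png')
E
```

```text
[0.54059851 0.03414216 0.03923724] [0.9782371  0.20748606 0.00130468] [0.82560594 0.30603412 0.39059856]
```

View pics/w6.png

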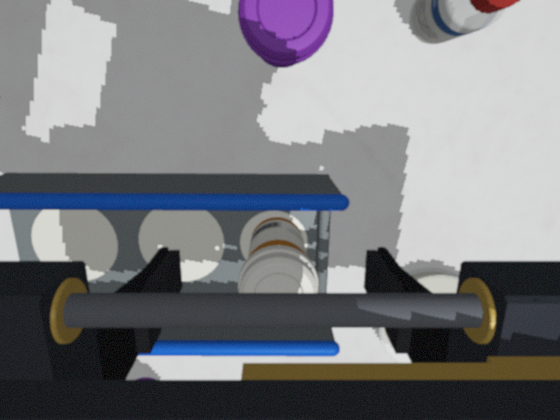

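>>> {"op": "play_rows", "data": {"rows": [[[0,0,0.0025,0,0,0,0.087],[0,0,0.0025,0,0,0,0.087],[0,0,0.0025,0,0,0,0.087],[0,0,0.0025,0,0,0,0.087]]]}}

```text
time_s: 16.85
position: [0.5425, 0.0351, 0.0388]
tcp_rot: [[0.0, -0.208, 0.978], [-0.0, 0.978, 0.208], [-1.0, -0.0, 0.0]]
force: [-0.0, 1.0, -0.3]
opening: 0.995
```

```bash
python3 - <<'E'
from h import *
s=read_state(); print(s['position'],s['force'])
d=snap('wrist'); im=d['pixels'][190:370,150:400,::-1]
cv2.imwrite('pics/w7.png',cv2.resize(cv2.convertScaleAbs(im,alpha=1.2),None,fx=3.2,fy=3.2,interpolation=cv2.INTER_CUBIC))
E
```

```text
[0.54245947 0.03510221 0.03878341] [-0.02311412  0.97743771 -0.34445399]
```

View pics/w7.png

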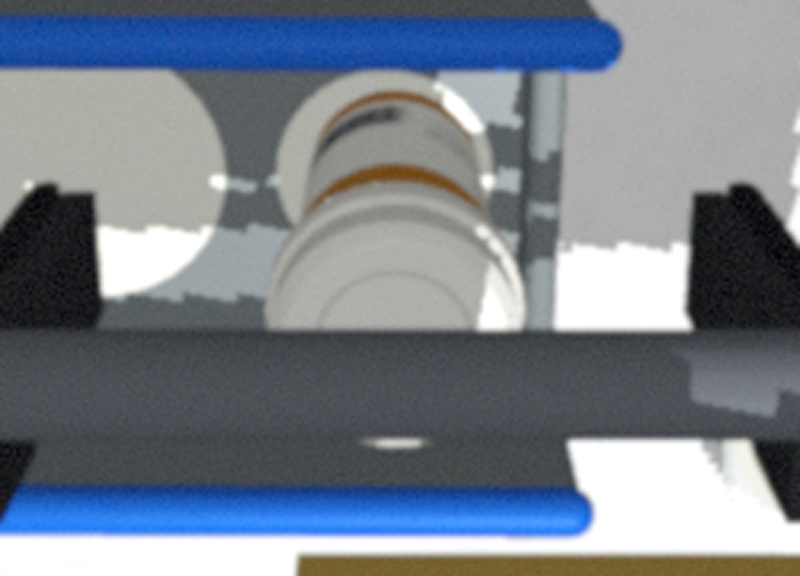

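```bash
python3 - <<'E'
from h import *
np.set_printoptions(precision=4,suppress=True)
d=capture('wrist');f=lambda u,v,z:atz(d,(150+u/3.2,190+v/3.2),z)[:2]
ex=np.array([np.cos(np.radians(12)),np.sin(np.radians(12))]);ey=np.array([-ex[1],ex[0]])
tcp=np.array([.54295,.0351])
for n,p in [('cap far edge',f(394,448,.066)),('ring near edge',f(397,271,.066)),('disc',f(385,174,.004)),('wall near',f(480,42,.05)),('wall far',f(480,509,.05))]:
    print(n,p,'rel tcp x,y',(p-tcp)@ex*1e3,(p-tcp)@ey*1e3)
E
```

```text
cap far edge [0.5453 0.0199] rel tcp x,y -0.877149925505497 -15.312455187433748
ring near edge [0.5404 0.0446] rel tcp x,y -0.50275035317963 9.825561495883766
disc [0.5411 0.0326] rel tcp x,y -2.3584430401899383 -2.07684791556778
wall near [0.5459 0.0712] rel tcp x,y 10.37189866347593 34.713451668469204
wall far [0.5621 0.0018] rel tcp x,y 11.794945568704158 -36.54659497816227
```

>>> {"op": "play_rows", "data": {"rows": [[[0,0,0,0,0,0,0.06],[0,0,0,0,0,0,0.045],[0,0,0,0,0,0,0.03],[0,0,0,0,0,0,0.022],[0,0,0,0,0,0,0.022],[0,0,0,0,0,0,0.022],[0,0,0,0,0,0,0.022],[0,0,0,0,0,0,0.022]]]}}

```text
time_s: 17.75
position: [0.5424, 0.0351, 0.0386]
tcp_rot: [[0.0, -0.208, 0.978], [-0.0, 0.978, 0.208], [-1.0, -0.0, 0.0]]
force: [0.0, -0.8, 0.0]
opening: 0.379
```

```bash
python3 p.py .54295,.0351,.039,12 .430,.265,.149,102
```

```text
[0.43, 0.265, 0.149, 102.0] shift [-0.11    0.2484 -0.0627] turn -90.0
```

>>> {"op": "play_rows", "data": {"rows": [[[-0.005,0,0,0,0,0,0.022],[-0.02,0,0,0,0,0,0.022],[-0.05,0,0,0,0,0,0.022],[-0.08,0,0,-2,0,0,0.022],[-0.1,0.01,-0.003,-8,0,0,0.022],[-0.11,0.03,-0.008,-16,0,0,0.022],[-0.11,0.055,-0.014,-24,0,0,0.022],[-0.11,0.085,-0.021,-32,0,0,0.022],[-0.11,0.115,-0.029,-40,0,0,0.022],[-0.11,0.145,-0.037,-48,0,0,0.022],[-0.11,0.17,-0.043,-55,0,0,0.022],[-0.11,0.19,-0.048,-60,0,0,0.022]]]}}

```text
time_s: 18.95
position: [0.4548, 0.2122, 0.1489]
tcp_rot: [[-0.0, -0.953, 0.304], [0.0, 0.304, 0.953], [-1.0, 0.0, 0.0]]
force: [-0.4, -0.9, -0.1]
opening: 0.377
```

```bash
python3 -c "
from plan import *
c=apply([.54295,.0351,.039,12],[-.11,.19,-.048,-60]);print(c)
print(delta(c,[.43,.265,.0405,102]))"
```

```text
[0.4564956939094031, 0.21096828298017062, 0.149, 72]
(array([0.1085    , 0.04189562, 0.0431996 ]), -30)
```

Move above the pad, look, then lower.

>>> {"op": "play_rows", "data": {"rows": [[[0,0.01,0.01,-6,0,0,0.022],[0,0.022,0.023,-14,0,0,0.022],[0,0.034,0.035,-22,0,0,0.022],[0.005,0.0419,0.0432,-30,0,0,0.022],[0.03,0.0419,0.0432,-30,0,0,0.022],[0.055,0.0419,0.0432,-30,0,0,0.022],[0.055,0.0419,0.0432,-30,0,0,0.022],[0.055,0.0419,0.0432,-30,0,0,0.022]]]}}

```text
time_s: 19.75
position: [0.4293, 0.2649, 0.0937]
tcp_rot: [[-0.001, -0.978, -0.208], [-0.0, -0.208, 0.978], [-1.0, 0.001, -0.0]]
force: [0.3, 0.4, 0.5]
opening: 0.379
```

```bash
python3 - <<'E'
from h import *
s=read_state(); print(s['position'],s['force'])
d=snap('wrist','w8.png'); 
print(atz(d,(280,210),.005),proj(d,[(.43,.265,.005),(.3635,.251,.058)]))
E
```

```text
[0.42926863 0.26489683 0.09370385] [0.28602082 0.43785853 0.47202932]
[0.4251457  0.26849353 0.005     ] [[273.66074706 215.50427708]
 [274.19050586 119.99189135]]
```

View pics/w8.png

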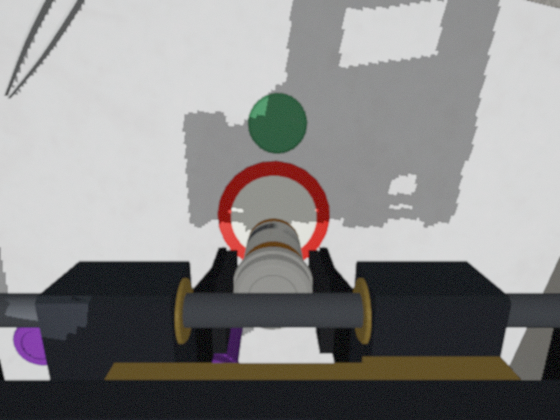

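>>> {"op": "play_rows", "data": {"rows": [[[0.012,0,0,0,0,0,0.022],[0.03,0,0,0,0,0,0.022],[0.042,0,0,0,0,0,0.022],[0.049,0,0,0,0,0,0.022],[0.052,0,0,0,0,0,0.022],[0.0535,0,0,0,0,0,0.022],[0.0535,0,0,0,0,0,0.022],[0.0535,0,0,0,0,0,0.022]]]}}

```text
time_s: 20.6
position: [0.4298, 0.2651, 0.0404]
tcp_rot: [[0.001, -0.978, -0.208], [0.0, -0.208, 0.978], [-1.0, -0.001, 0.0]]
force: [-0.3, 0.0, -0.2]
opening: 0.381
```

```bash
python3 - <<'E'
from h import *
s=read_state(); print(s['position'],s['force'],s['opening'])
d=snap('wrist'); im=d['pixels'][100:360,130:420,::-1]
cv2.imwrite('pics/w9.png',cv2.resize(cv2.convertScaleAbs(im,alpha=1.3),None,fx=2.3,fy=2.3,interpolation=cv2.INTER_CUBIC))
E
```

```text
[0.42977868 0.26510827 0.04043443] [-0.27488169  0.01859487 -0.16842398] 0.3806607831012265
```

View pics/w9.png

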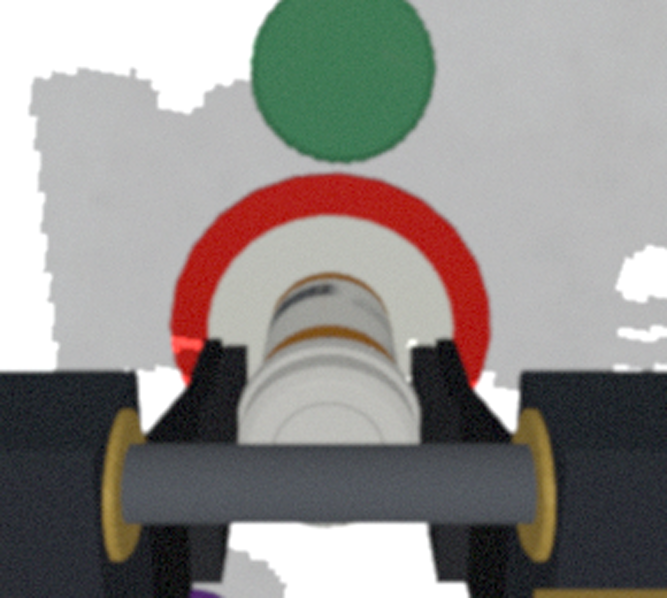

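```bash
python3 - <<'E'
from h import *
np.set_printoptions(precision=2,suppress=True)
d=capture('wrist');f=lambda u,v,z:atz(d,(130+u/2.3,100+v/2.3),z)[:2]
ex=np.array([np.cos(np.radians(12)),np.sin(np.radians(12))]);ey=np.array([-ex[1],ex[0]])
tcp=np.array([.43,.265])
for n,p in [('pad near',f(331,174,.005)),('pad white near',f(331,214,.005)),('pad left',f(172,325,.005)),('pad right',f(490,325,.005)),('vial near',f(330,272,.005)),('cap far edge',f(328,524,.0665)),('ring near',f(328,402,.067)),('green',f(343.5,73,.058))]:
    print(n,p,'rel tcp x,y',(p-tcp)@ex*1e3,(p-tcp)@ey*1e3)
E
```

```text
pad near [0.39 0.26] rel tcp x,y -38.366691957593915 0.09448394166853533
pad white near [0.4  0.26] rel tcp x,y -28.780568997029093 0.09776666953996763
pad left [0.44 0.23] rel tcp x,y -0.8015098346157759 -38.857494026135484
pad right [0.42 0.3 ] rel tcp x,y -0.7500807455804016 39.072291524048104
vial near [0.42 0.26] rel tcp x,y -14.413618505940512 -0.13792060110534196
cap far edge [0.44 0.27] rel tcp x,y 13.78118746749445 -0.6416985669324525
ring near [0.42 0.26] rel tcp x,y -10.766391419827396 -0.6260853381547788
green [0.37 0.25] rel tcp x,y -65.85483982583915 1.9625550506734388
```

>>> {"op": "play_rows", "data": {"rows": [[[0,0,0,0,0,0,0.045],[0,0,0,0,0,0,0.06],[0,0,0,0,0,0,0.087],[0,0,0,0,0,0,0.087],[-0.015,0,0,0,0,0,0.087],[-0.04,0,0,0,0,0,0.087],[-0.07,0,0,0,0,0,0.087],[-0.08,0,0,0,0,0,0.087]]]}}

```text
time_s: 21.5
position: [0.4308, 0.2655, 0.1223]
tcp_rot: [[0.004, -0.978, -0.208], [0.001, -0.208, 0.978], [-1.0, -0.004, 0.001]]
force: [0.4, 0.4, -1.3]
opening: 0.972
```

```bash
python3 p.py .43,.265,.1205,102 .3645,.2525,.1205,102
python3 - <<'E'
from h import *
d=snap('wrist','w10.png'); print(proj(d,[(.43,.265,.005),(.3645,.2525,.058),(.43,.265,.067)]))
E
```

```text
[0.3645, 0.2525, 0.1205, 102.0] shift [0.     0.0667 0.0014] turn -0.0
[[273.11552756 201.72850145]
 [275.6307523  116.29428738]
 [273.29919565 228.68372884]]
```

View pics/w10.png

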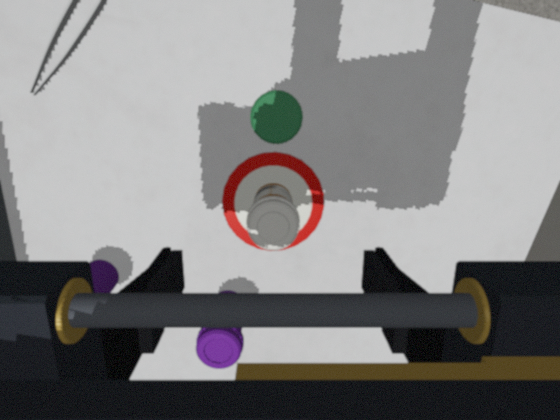

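>>> {"op": "play_rows", "data": {"rows": [[[0,0.02,0.001,0,0,0,0.087],[0,0.045,0.002,0,0,0,0.087],[0,0.062,0.002,0,0,0,0.087],[0.01,0.0662,0.002,0,0,0,0.087],[0.035,0.0662,0.002,0,0,0,0.087],[0.06,0.0662,0.002,0,0,0,0.087],[0.08,0.0662,0.002,0,0,0,0.087],[0.0905,0.0662,0.002,0,0,0,0.087],[0.0905,0.0662,0.002,0,0,0,0.087],[0.0905,0.0662,0.002,0,0,0,0.087]]]}}

```text
time_s: 22.55
position: [0.3642, 0.2531, 0.0294]
tcp_rot: [[-0.001, -0.978, -0.208], [-0.0, -0.208, 0.978], [-1.0, 0.001, -0.0]]
force: [-0.3, 0.7, -0.2]
opening: 1.003
```

```bash
python3 - <<'E'
from h import *
s=read_state(); print(s['position'],s['force'],s['opening'])
d=snap('wrist','w11.png')
E
```

```text
[0.36417813 0.2531212  0.029435  ] [-0.25720918  0.72904285 -0.23279292] 1.002588682004481
```

View pics/w11.png

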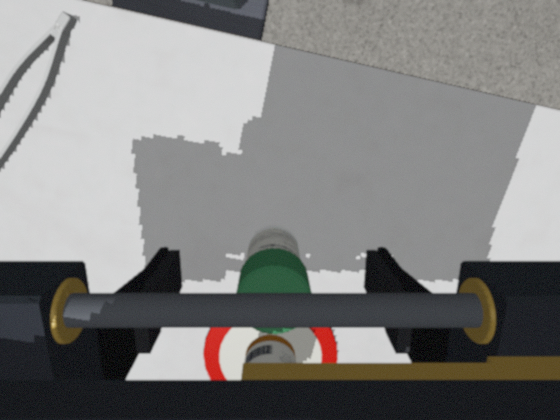

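>>> {"op": "play_rows", "data": {"rows": [[[0,0,0,0,0,0,0.06],[0,0,0,0,0,0,0.045],[0,0,0,0,0,0,0.03],[0,0,0,0,0,0,0.025],[0,0,0,0,0,0,0.02],[0,0,0,0,0,0,0.02],[0,0,0,0,0,0,0.02],[0,0,0,0,0,0,0.04],[0,0,0,0,0,0,0.05],[0,0,0,0,0,0,0.05]]]}}

```text
time_s: 23.6
position: [0.3642, 0.2532, 0.0295]
tcp_rot: [[-0.0, -0.978, -0.208], [-0.0, -0.208, 0.978], [-1.0, 0.0, -0.0]]
force: [0.8, -0.8, -0.5]
opening: 0.538
```

>>> {"op": "play_rows", "data": {"rows": [[[0,0,0,4,0,0,0.05],[0,0,0,12,0,0,0.05],[0,0,0,20,0,0,0.05],[0,0,0,28,0,0,0.05],[0,0,0,36,0,0,0.05],[0,0,0,44,0,0,0.05],[0,0,0,52,0,0,0.05],[0,0,0,60,0,0,0.05],[0,0,0,68,0,0,0.05],[0,0,0,76,0,0,0.05],[0,0,0,84,0,0,0.05],[0,0,0,89,0,0,0.05]]]}}

```text
time_s: 24.8
position: [0.3643, 0.2532, 0.0295]
tcp_rot: [[-0.0, -0.221, 0.975], [-0.0, 0.975, 0.221], [-1.0, -0.0, -0.0]]
force: [0.1, -0.6, 0.2]
opening: 0.576
```

>>> {"op": "play_rows", "data": {"rows": [[[0,0,0,1,0,0,0.05],[0,0,0,1,0,0,0.05],[0,0,0,1,0,0,0.05]]]}}

```text
time_s: 25.1
position: [0.3643, 0.2532, 0.0295]
tcp_rot: [[-0.0, -0.209, 0.978], [-0.0, 0.978, 0.209], [-1.0, -0.0, -0.0]]
force: [-0.5, 0.5, -0.1]
opening: 0.573
```

```bash
python3 - <<'E'
from h import *
s=read_state(); print(s['position'],s['force'],s['opening'])
d=snap('wrist','w12.png')
E
```

```text
[0.36425307 0.25316506 0.02954974] [-0.45412904  0.54391445 -0.0532285 ] 0.5725686150080399
```

View pics/w12.png

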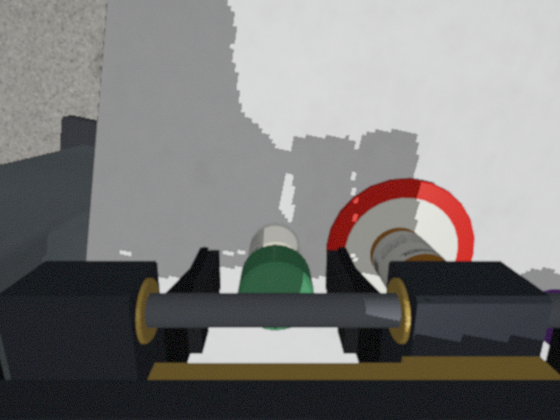

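>>> {"op": "play_rows", "data": {"rows": [[[0,0,0,0,0,0,0.03],[0,0,0,0,0,0,0.02],[0,0,0,0,0,0,0.02],[0,0,0,0,0,0,0.02],[0,0,0,0,0,0,0.02],[-0.005,0,0,0,0,0,0.02],[-0.02,0,0,0,0,0,0.02],[-0.05,0,0,0,0,0,0.02],[-0.08,0,0,0,0,0,0.02],[-0.09,0,0,0,0,0,0.02],[-0.09,0,0,0,0,0,0.02]]]}}

```text
time_s: 26.25
position: [0.3651, 0.2535, 0.1209]
tcp_rot: [[0.004, -0.208, 0.978], [0.001, 0.978, 0.208], [-1.0, 0.001, 0.004]]
force: [0.2, -0.4, -0.7]
opening: 0.352
```

```bash
python3 p.py .3648,.2532,.120,12 .54295,.0351,.120,12 
python3 - <<'E'
from h import *
d=snap('wrist','w13.png')
E
```

```text
[0.54295, 0.0351, 0.12, 12.0] shift [ 0.     -0.2504  0.1289] turn -0.0
```

View pics/w13.png

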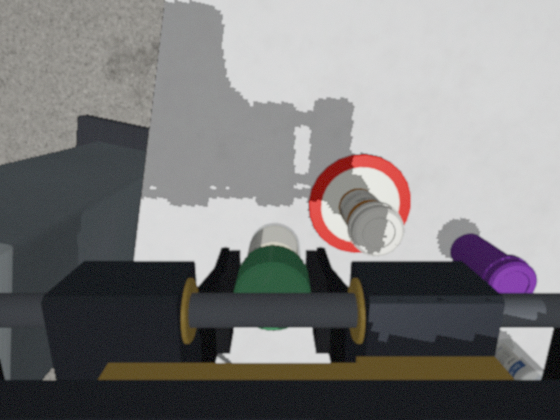

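>>> {"op": "play_rows", "data": {"rows": [[[0,-0.01,0.005,0,0,0,0.02],[0,-0.03,0.0155,0,0,0,0.02],[0,-0.06,0.031,0,0,0,0.02],[0,-0.095,0.049,0,0,0,0.02],[0,-0.13,0.067,0,0,0,0.02],[0,-0.165,0.085,0,0,0,0.02],[0,-0.2,0.103,0,0,0,0.02],[0,-0.228,0.117,0,0,0,0.02],[0,-0.244,0.1255,0,0,0,0.02],[0,-0.2504,0.1289,0,0,0,0.02],[0.01,-0.2504,0.1289,0,0,0,0.02],[0.02,-0.2504,0.1289,0,0,0,0.02]]]}}

```text
time_s: 27.5
position: [0.5408, 0.036, 0.0985]
tcp_rot: [[-0.002, -0.209, 0.978], [0.001, 0.978, 0.209], [-1.0, 0.001, -0.002]]
force: [-0.7, -0.5, -0.7]
opening: 0.355
```

>>> {"op": "play_rows", "data": {"rows": [[[0.01,0,0,0,0,0,0.02],[0.03,0,0,0,0,0,0.02],[0.045,0,0,0,0,0,0.02],[0.056,0,0,0,0,0,0.02],[0.062,0,0,0,0,0,0.02],[0.0645,0,0,0,0,0,0.02],[0.0655,0,0,0,0,0,0.02],[0.0655,0,0,0,0,0,0.02],[0.0655,0,0,0,0,0,0.02]]]}}

```text
time_s: 28.4
position: [0.5429, 0.035, 0.0346]
tcp_rot: [[0.001, -0.208, 0.978], [-0.0, 0.978, 0.208], [-1.0, -0.0, 0.001]]
force: [-0.2, -0.4, -0.9]
opening: 0.352
```

```bash
python3 - <<'E'
from h import *
s=read_state(); print(s['position'],s['force'],s['opening'])
d=snap('wrist'); im=d['pixels'][190:370,150:400,::-1]
cv2.imwrite('pics/w14.png',cv2.resize(cv2.convertScaleAbs(im,alpha=1.2),None,fx=3.2,fy=3.2,interpolation=cv2.INTER_CUBIC))
E
```

```text
[0.5428586  0.03495907 0.03460704] [-0.2158301  -0.3694327  -0.86680153] 0.3515626685179848
```

View pics/w14.png

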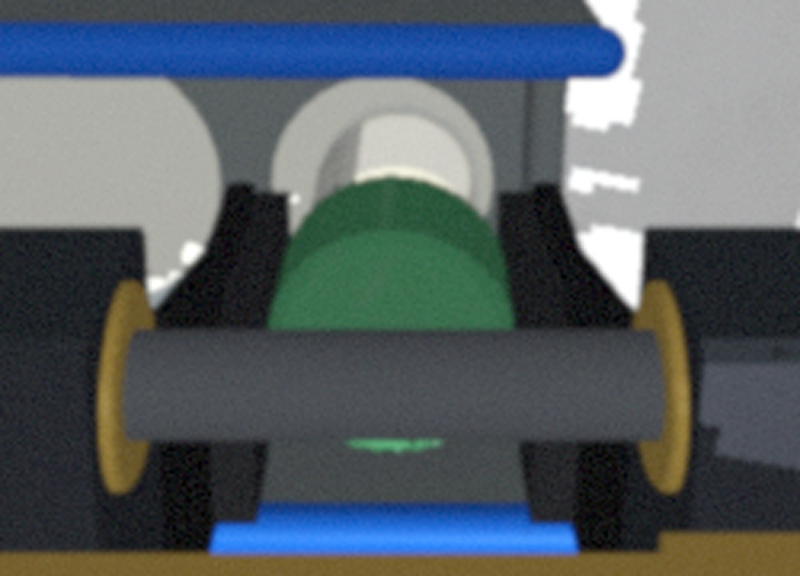

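>>> {"op": "play_rows", "data": {"rows": [[[0.0005,0,0,0,0,0,0.02],[0.0005,0,0,0,0,0,0.035],[0.0005,0,0,0,0,0,0.045],[0.0005,0,0,0,0,0,0.06],[0.0005,0,0,0,0,0,0.06],[-0.01,0,0,0,0,0,0.06],[-0.035,0,0,0,0,0,0.06],[-0.065,0,0,0,0,0,0.07],[-0.095,0,0,0,0,0,0.087],[-0.12,0,0,0,0,0,0.087],[-0.13,0,0,0,0,0,0.087]]]}}

```text
time_s: 29.55
position: [0.5439, 0.0349, 0.1673]
tcp_rot: [[0.006, -0.208, 0.978], [-0.001, 0.978, 0.208], [-1.0, -0.002, 0.005]]
force: [0.1, 0.3, -0.6]
opening: 0.947
```

```bash
python3 p.py .54295,.0351,.1645,12 .4535,-.2541,.1645,82
python3 - <<'E'
from h import *
s=read_state(); print(s['position'])
d=snap('wrist'); im=d['pixels'][100:300,90:400,::-1]
cv2.imwrite('pics/w15.png',cv2.resize(cv2.convertScaleAbs(im,alpha=1.2),None,fx=2.5,fy=2.5,interpolation=cv2.INTER_CUBIC))
E
```

```text
[0.4535, -0.2541, 0.1645, 82.0] shift [ 0.     -0.2643 -0.1476] turn -70.0
[0.54392219 0.03493634 0.1672655 ]
```

View pics/w15.png

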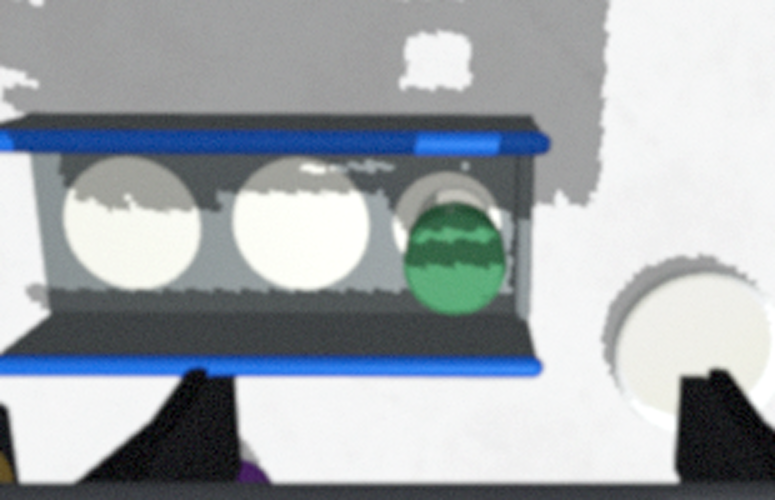

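>>> {"op": "play_rows", "data": {"rows": [[[0,-0.013,-0.007,-4,0,0,0.087],[0,-0.04,-0.022,-12,0,0,0.087],[0,-0.075,-0.042,-20,0,0,0.087],[0,-0.11,-0.061,-28,0,0,0.087],[0,-0.145,-0.081,-36,0,0,0.087],[0,-0.18,-0.1,-44,0,0,0.087],[0,-0.21,-0.117,-52,0,0,0.087],[0,-0.235,-0.131,-60,0,0,0.087],[0,-0.252,-0.141,-67,0,0,0.087],[0,-0.2643,-0.1476,-70,0,0,0.087],[0,-0.2643,-0.1476,-70,0,0,0.087],[0,-0.2643,-0.1476,-70,0,0,0.087]]]}}

```text
time_s: 30.8
position: [0.4524, -0.2535, 0.1632]
tcp_rot: [[-0.001, -0.99, 0.141], [0.002, 0.141, 0.99], [-1.0, 0.002, 0.002]]
force: [-0.1, 0.2, 0.6]
opening: 1.001
```

>>> {"op": "play_rows", "data": {"rows": [[[0.02,0,0,0,0,0,0.087],[0.045,0,0,0,0,0,0.087],[0.07,0,0,0,0,0,0.087],[0.086,0,0,0,0,0,0.087],[0.094,0,0,0,0,0,0.087],[0.0965,0,0,0,0,0,0.087],[0.0965,0,0,0,0,0,0.087],[0.0965,0,0,0,0,0,0.087]]]}}

```text
time_s: 31.6
position: [0.4535, -0.2543, 0.0683]
tcp_rot: [[0.001, -0.99, 0.139], [-0.001, 0.139, 0.99], [-1.0, -0.001, -0.001]]
force: [0.6, 0.4, -0.1]
opening: 1.001
```

```bash
python3 - <<'E'
from h import *
s=read_state(); print(s['position'],s['force'],s['tcp_rot'][:,2])
d=snap('wrist','w16.png')
d=capture('top')
im=d['pixels'][140:290,150:420,::-1]
cv2.imwrite('pics/top16.png',cv2.resize(cv2.convertScaleAbs(im,alpha=1.6),None,fx=800/270,fy=800/270,interpolation=cv2.INTER_CUBIC))
E
```

```text
[ 0.45353396 -0.25431137  0.06826885] [ 0.58121845  0.38322304 -0.0685749 ] [ 1.39048043e-01  9.90285309e-01 -8.04930047e-04]
```

View pics/w16.png

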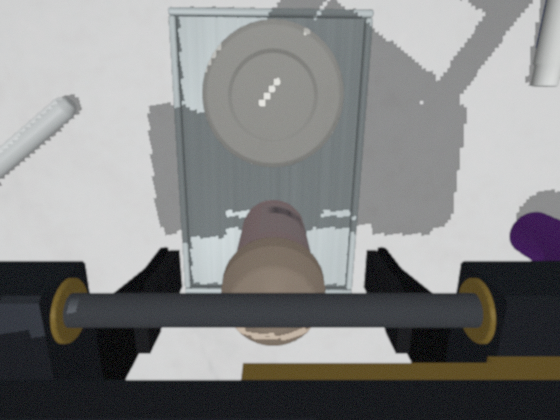

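View pics/top16.png

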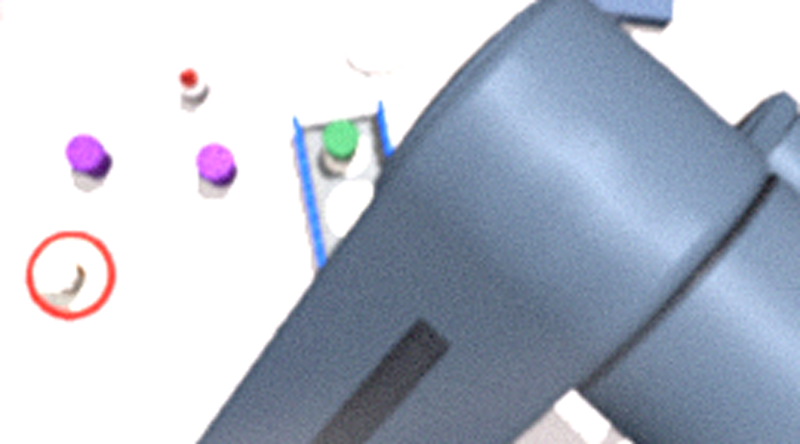

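```bash
python3 p.py .4535,-.2541,.068,82 .489,.0233,.168,102
```

```text
[0.489, 0.0233, 0.168, 102.0] shift [-0.1     0.0035  0.2796] turn -20.0
```

>>> {"op": "play_rows", "data": {"rows": [[[0,0,0,0,0,0,0.06],[0,0,0,0,0,0,0.045],[0,0,0,0,0,0,0.035],[0,0,0,0,0,0,0.035],[0,0,0,0,0,0,0.035],[0,0,0,0,0,0,0.035],[0,0,0,0,0,0,0.035],[-0.005,0,0,0,0,0,0.035],[-0.02,0,0,0,0,0,0.035],[-0.05,0,0,0,0,0,0.035],[-0.085,0,0,0,0,0,0.035],[-0.1,0,0,0,0,0,0.035]]]}}

```text
time_s: 32.9
position: [0.4541, -0.2551, 0.1706]
tcp_rot: [[0.004, -0.99, 0.139], [-0.003, 0.139, 0.99], [-1.0, -0.004, -0.003]]
force: [-0.4, -0.1, -0.1]
opening: 0.515
```

>>> {"op": "play_rows", "data": {"rows": [[[0,0,0.012,-1,0,0,0.035],[0,0.0005,0.037,-4,0,0,0.035],[0,0.001,0.075,-8,0,0,0.035],[0,0.0015,0.115,-12,0,0,0.035],[0,0.002,0.155,-15,0,0,0.035],[0,0.0025,0.195,-18,0,0,0.035],[0,0.003,0.232,-20,0,0,0.035],[0,0.0033,0.258,-20,0,0,0.035],[0,0.0035,0.273,-20,0,0,0.035],[0,0.0035,0.2796,-20,0,0,0.035],[0.01,0.0035,0.2796,-20,0,0,0.035],[0.03,0.0035,0.2796,-20,0,0,0.035]]]}}

```text
time_s: 34.1
position: [0.4892, 0.0228, 0.1374]
tcp_rot: [[0.003, -0.978, -0.208], [-0.001, -0.208, 0.978], [-1.0, -0.002, -0.001]]
force: [0.7, 0.3, -1.0]
opening: 0.512
```

>>> {"op": "play_rows", "data": {"rows": [[[0.02,0,0,0,0,0,0.035],[0.04,0,0,0,0,0,0.035],[0.055,0,0,0,0,0,0.035],[0.064,0,0,0,0,0,0.035],[0.068,0,0,0,0,0,0.035],[0.07,0,0,0,0,0,0.035],[0.0705,0,0,0,0,0,0.035],[0.0705,0,0,0,0,0,0.035],[0.0705,0,0,0,0,0,0.035]]]}}

```text
time_s: 35.0
position: [0.489, 0.023, 0.0675]
tcp_rot: [[0.002, -0.978, -0.208], [-0.0, -0.208, 0.978], [-1.0, -0.002, -0.001]]
force: [0.7, -0.0, 1.2]
opening: 0.512
```

```bash
python3 - <<'E'
from h import *
s=read_state(); print(s['position'],s['force'],s['tcp_rot'][:,2],s['opening'])
d=snap('wrist','w17.png')
E
```

```text
[0.48904903 0.02302539 0.06749004] [ 0.72878084 -0.01394907  1.23750749] [-2.07793892e-01  9.78172413e-01 -6.55698908e-04] 0.511806548342186
```

View pics/w17.png

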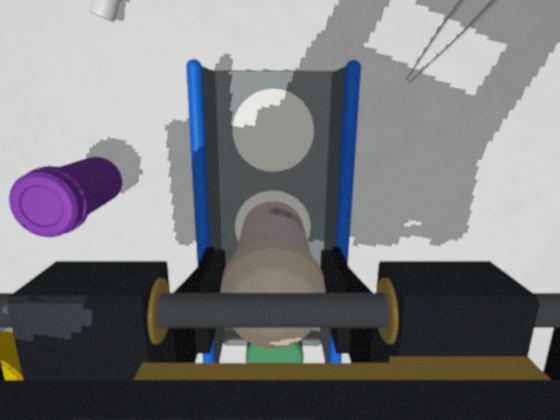

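>>> {"op": "play_rows", "data": {"rows": [[[0,0,0,0,0,0,0.055],[0,0,0,0,0,0,0.07],[0,0,0,0,0,0,0.087],[0,0,0,0,0,0,0.087],[-0.02,0,0,0,0,0,0.087],[-0.05,0,0,0,0,0,0.087],[-0.08,0,0,0,0,0,0.087],[-0.095,0,0,0,0,0,0.087]]]}}

```text
time_s: 35.85
position: [0.4895, 0.0231, 0.1642]
tcp_rot: [[0.003, -0.978, -0.208], [-0.001, -0.208, 0.978], [-1.0, -0.003, -0.001]]
force: [0.4, -0.1, -0.4]
opening: 0.996
```

```bash
python3 p.py .489,.0233,.1625,102 .3743,-.2429,.1625,82; python3 p.py .3743,-.2429,.0715,82 .43,.0096,.1615,102
python3 - <<'E'
from h import *
d=snap('wrist','w18.png')
E
```

```text
[0.3743, -0.2429, 0.1625, 82.0] shift [ 0.      0.1675 -0.2365] turn 20.0
[0.43, 0.0096, 0.1615, 102.0] shift [-0.09   -0.02    0.2578] turn -20.0
```

View pics/w18.png

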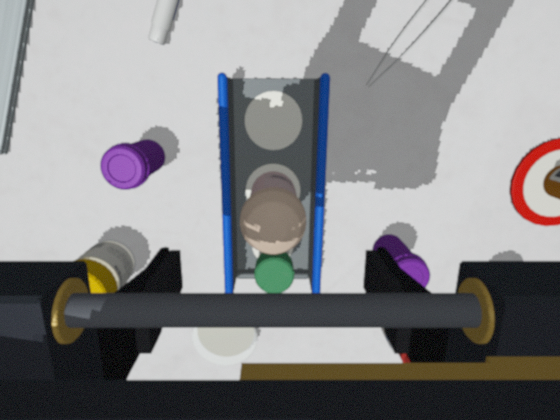

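>>> {"op": "play_rows", "data": {"rows": [[[0,0.008,-0.012,1,0,0,0.087],[0,0.025,-0.035,4,0,0,0.087],[0,0.05,-0.07,8,0,0,0.087],[0,0.075,-0.106,12,0,0,0.087],[0,0.1,-0.141,15,0,0,0.087],[0,0.125,-0.176,18,0,0,0.087],[0,0.148,-0.209,20,0,0,0.087],[0,0.16,-0.226,20,0,0,0.087],[0,0.1675,-0.2365,20,0,0,0.087],[0.01,0.1675,-0.2365,20,0,0,0.087],[0.03,0.1675,-0.2365,20,0,0,0.087],[0.03,0.1675,-0.2365,20,0,0,0.087]]]}}

```text
time_s: 37.1
position: [0.3721, -0.2402, 0.1296]
tcp_rot: [[-0.005, -0.99, 0.139], [0.006, 0.139, 0.99], [-1.0, 0.005, 0.005]]
force: [-0.2, 0.6, -0.3]
opening: 1.002
```

>>> {"op": "play_rows", "data": {"rows": [[[0.02,0,0,0,0,0,0.087],[0.04,0,0,0,0,0,0.087],[0.055,0,0,0,0,0,0.087],[0.061,0,0,0,0,0,0.087],[0.061,0,0,0,0,0,0.087],[0.061,0,0,0,0,0,0.087],[0.061,0,0,0,0,0,0.06],[0.061,0,0,0,0,0,0.05],[0.061,0,0,0,0,0,0.04],[0.061,0,0,0,0,0,0.04],[0.061,0,0,0,0,0,0.04],[0.061,0,0,0,0,0,0.04]]]}}

```text
time_s: 38.3
position: [0.3738, -0.2431, 0.0711]
tcp_rot: [[0.0, -0.99, 0.139], [-0.0, 0.139, 0.99], [-1.0, -0.0, -0.0]]
force: [-0.6, 0.3, 2.3]
opening: 0.574
```

```bash
python3 - <<'E'
from h import *
s=read_state(); print(s['position'],s['force'],s['tcp_rot'][:,2],s['opening'])
d=snap('wrist','w19.png')
im=snap('scene')['pixels'][130:360,180:420,::-1]
cv2.imwrite('pics/s19.png',cv2.resize(cv2.convertScaleAbs(im,alpha=1.4),None,fx=2.6,fy=2.6,interpolation=cv2.INTER_CUBIC))
E
```

```text
[ 0.37376176 -0.24305014  0.07113165] [-0.57612408  0.29562794  2.29854368] [ 1.39332927e-01  9.90245585e-01 -1.27085422e-04] 0.5744803194065281
```

View pics/s19.png

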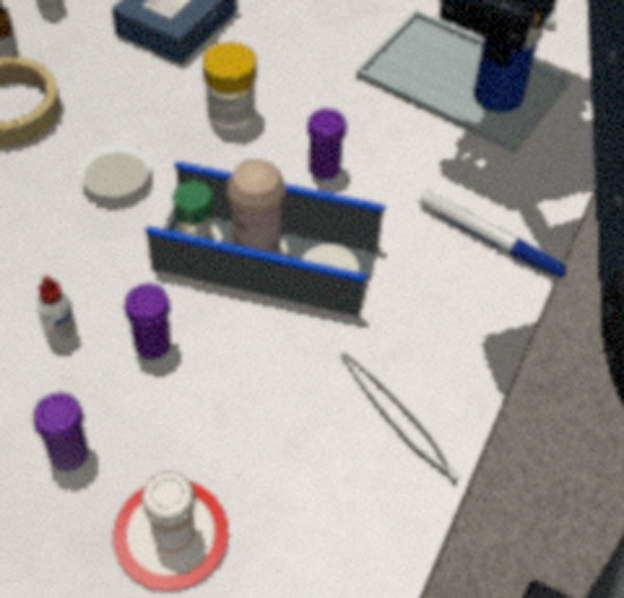

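>>> {"op": "play_rows", "data": {"rows": [[[-0.005,0,0,0,0,0,0.04],[-0.02,0,0,0,0,0,0.04],[-0.05,0,0,0,0,0,0.04],[-0.08,0,0.003,0,0,0,0.04],[-0.09,-0.001,0.015,-2,0,0,0.04],[-0.09,-0.003,0.04,-5,0,0,0.04],[-0.09,-0.006,0.075,-8,0,0,0.04],[-0.09,-0.009,0.112,-11,0,0,0.04],[-0.09,-0.012,0.15,-14,0,0,0.04],[-0.09,-0.015,0.188,-17,0,0,0.04],[-0.09,-0.017,0.222,-20,0,0,0.04],[-0.09,-0.019,0.245,-20,0,0,0.04]]]}}

```text
time_s: 39.6
position: [0.4255, -0.0001, 0.1605]
tcp_rot: [[-0.002, -0.977, -0.212], [0.001, -0.212, 0.977], [-1.0, 0.002, 0.001]]
force: [0.3, -0.3, -0.5]
opening: 0.576
```

```bash
python3 -c "
from plan import *
c=apply([.3743,-.2429,.0715,82],[-.09,-.019,.245,-20]);print(c)
print(delta(c,[.43,.0096,.0715,102]))"
```

```text
[0.42721250304130587, -0.0029286120765565082, 0.16149999999999998, 102]
(array([ 0.09      , -0.00533143,  0.01167528]), 0)
```

>>> {"op": "play_rows", "data": {"rows": [[[0,-0.003,0.007,0,0,0,0.04],[0.002,-0.0053,0.0117,0,0,0,0.04],[0.015,-0.0053,0.0117,0,0,0,0.04],[0.035,-0.0053,0.0117,0,0,0,0.04],[0.055,-0.0053,0.0117,0,0,0,0.04],[0.072,-0.0053,0.0117,0,0,0,0.04],[0.083,-0.0053,0.0117,0,0,0,0.04],[0.088,-0.0053,0.0117,0,0,0,0.04],[0.09,-0.0053,0.0117,0,0,0,0.04],[0.09,-0.0053,0.0117,0,0,0,0.04],[0.09,-0.0053,0.0117,0,0,0,0.04]]]}}

```text
time_s: 40.7
position: [0.4298, 0.0091, 0.0714]
tcp_rot: [[0.001, -0.978, -0.207], [-0.0, -0.207, 0.978], [-1.0, -0.001, -0.0]]
force: [0.1, -0.2, -0.4]
opening: 0.571
```

```bash
python3 - <<'E'
from h import *
s=read_state(); print(s['position'],s['force'],s['tcp_rot'][:,2],s['opening'])
d=snap('wrist','w20.png')
E
```

```text
[0.42976333 0.0091136  0.07138336] [ 0.0586767  -0.20360002 -0.42374579] [-2.07382571e-01  9.78259793e-01 -4.96126401e-04] 0.5706260833147252
```

View pics/w20.png

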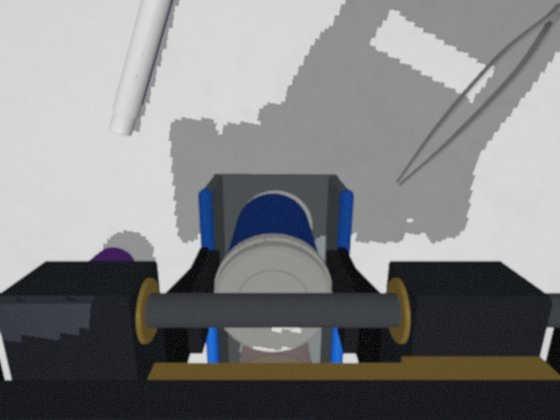

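```bash
python3 - <<'E'
from h import *
a=cv2.imread('pics/w2.png');b=cv2.imread('pics/w20.png')
c=np.hstack([x[165:350,195:355] for x in(a,b)]); cv2.imwrite('pics/cmp.png',cv2.resize(c,None,fx=2.5,fy=2.5,interpolation=cv2.INTER_CUBIC))
for n,x in(('w2',a),('w20',b)):
    print(n,[x[r,273].tolist() for r in range(170,252,2)][:0], [int(v) for v in x[180:250,273].astype(int).mean(1)])
E
```

```text
w2 [] [79, 81, 79, 78, 78, 77, 81, 78, 80, 101, 117, 103, 67, 50, 44, 48, 43, 49, 46, 44, 48, 48, 49, 50, 44, 46, 44, 45, 43, 42, 42, 47, 50, 47, 51, 44, 42, 45, 45, 47, 49, 44, 47, 53, 45, 44, 44, 47, 48, 52, 77, 103, 113, 114, 121, 131, 138, 139, 125, 116, 114, 114, 121, 130, 137, 140, 140, 141, 141, 145]
w20 [] [79, 78, 77, 78, 79, 78, 78, 77, 80, 84, 111, 133, 132, 102, 64, 44, 48, 49, 46, 45, 51, 43, 43, 47, 48, 47, 48, 48, 43, 48, 39, 49, 47, 45, 46, 43, 50, 48, 40, 50, 49, 47, 51, 40, 43, 43, 47, 49, 47, 45, 39, 49, 62, 87, 109, 118, 122, 129, 135, 140, 134, 122, 115, 112, 112, 123, 133, 140, 141, 141]
```

View pics/cmp.png

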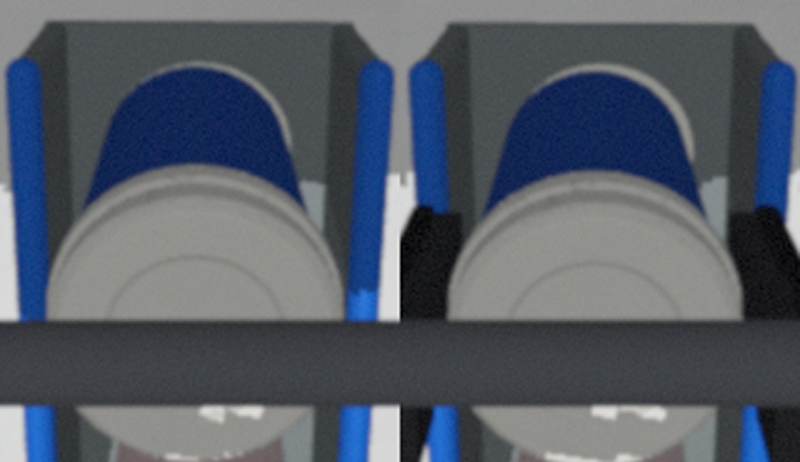

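>>> {"op": "play_rows", "data": {"rows": [[[0,0.0007,0,0,0,0,0.04],[0.0005,0.0007,0,0,0,0,0.04],[0.0005,0.0007,0,0,0,0,0.04],[0.0005,0.0007,0,0,0,0,0.055],[0.0005,0.0007,0,0,0,0,0.07],[0.0005,0.0007,0,0,0,0,0.087],[0.0005,0.0007,0,0,0,0,0.087],[-0.02,0.0007,0,0,0,0,0.087],[-0.05,0.0007,0,0,0,0,0.087],[-0.09,0.0007,0,0,0,0,0.087],[-0.13,0.0007,0,0,0,0,0.087],[-0.15,0.0007,0,0,0,0,0.087]]]}}

```text
time_s: 41.95
position: [0.4299, 0.0092, 0.2239]
tcp_rot: [[0.005, -0.978, -0.208], [-0.001, -0.208, 0.978], [-1.0, -0.004, -0.002]]
force: [0.7, -0.1, 0.2]
opening: 0.995
```

```bash
python3 p.py .4293,.0095,.221,102 .45,.02,.25,101.3 .3,-.36,.26,102
```

```text
[0.45, 0.02, 0.25, 101.3] shift [-0.029  -0.0224  0.006 ] turn 0.7
[0.3, -0.36, 0.26, 102.0] shift [-0.039   0.2033 -0.3345] turn -0.0
```

>>> {"op": "play_rows", "data": {"rows": [[[-0.015,-0.012,0.003,0.7,0,0,0.087],[-0.029,-0.0224,0.006,0.7,0,0,0.087],[-0.029,-0.0224,0.006,0.7,0,0,0.087],[-0.029,-0.0224,0.006,0.7,0,0,0.087]]]}}

```text
time_s: 42.35
position: [0.4487, 0.02, 0.2496]
tcp_rot: [[-0.001, -0.981, -0.196], [0.0, -0.196, 0.981], [-1.0, 0.001, 0.0]]
force: [0.7, 0.4, -0.8]
opening: 0.998
```

```bash
python3 - <<'E'
from h import *
s=read_state(); print(s['position'])
snap('wrist','w21.png')
a=cv2.imread('pics/w1.png');b=cv2.imread('pics/w21.png')
c=np.hstack([x[115:300,200:340] for x in(a,b)]); cv2.imwrite('pics/cmp2.png',cv2.convertScaleAbs(cv2.resize(c,None,fx=2.85,fy=2.85,interpolation=cv2.INTER_CUBIC),alpha=1.2))
E
python3 p.py .45,.02,.25,101.3 .168,.602,.223,74.43
```

```text
[0.44869387 0.02004258 0.24956306]
[0.168, 0.602, 0.223, 74.43] shift [0.027  0.1625 0.626 ] turn 26.87
```

View pics/cmp2.png

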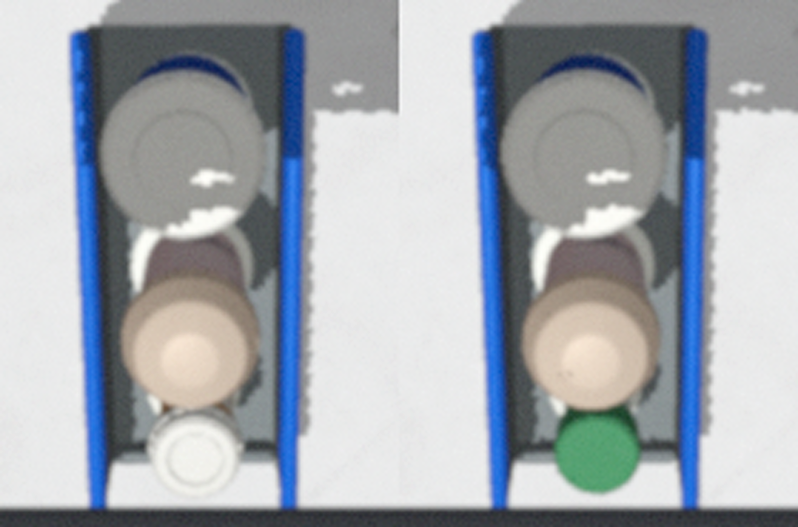

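>>> {"op": "play_rows", "data": {"rows": [[[0,0.004,0.015,1,0,0,0.087],[0,0.012,0.045,3,0,0,0.087],[0,0.023,0.09,5,0,0,0.087],[0,0.035,0.135,7,0,0,0.087],[0,0.047,0.18,9,0,0,0.087],[0,0.058,0.225,11,0,0,0.087],[0,0.07,0.27,13,0,0,0.087],[0,0.082,0.315,15,0,0,0.087],[0,0.093,0.36,17,0,0,0.087],[0,0.105,0.405,19,0,0,0.087],[0,0.116,0.445,20,0,0,0.087],[0,0.123,0.475,20,0,0,0.087]]]}}

```text
time_s: 43.6
position: [0.2335, 0.4624, 0.2485]
tcp_rot: [[-0.002, -0.989, 0.15], [-0.002, 0.15, 0.989], [-1.0, 0.002, -0.003]]
force: [1.2, -0.8, 0.3]
opening: 0.995
```

>>> {"op": "play_rows", "data": {"rows": [[[0,-0.01,0.03,2,0,0,0.087],[0,-0.01,0.07,4,0,0,0.087],[0,-0.01,0.11,5,0,0,0.087],[0,-0.01,0.14,5,0,0,0.087],[0,-0.01,0.15,5,0,0,0.087],[0,-0.01,0.15,5,0,0,0.087],[0,-0.01,0.15,5,0,0,0.087],[0,-0.01,0.15,5,0,0,0.087]]]}}

```text
time_s: 44.4
position: [0.268, 0.6066, 0.2497]
tcp_rot: [[-0.001, -0.971, 0.238], [-0.002, 0.238, 0.971], [-1.0, 0.001, -0.002]]
force: [-1.1, 0.3, 0.1]
opening: 1.001
```

```bash
python3 - <<'E'
from h import *
np.set_printoptions(precision=2,suppress=True)
print(read_state()['position'],read_state()['force'])
for c,(x0,y0,w,h) in {'top':(150,140,270,150),'scene':(180,130,240,230)}.items():
    snap(c,c+'_end.png'); a=cv2.imread(f'pics/{c}0.png');b=cv2.imread(f'pics/{c}_end.png')
    s=min(800/w,300/h) if c=='top' else min(400/w,600/h)
    st=np.vstack if c=='top' else np.hstack
    if c=='top': s=2
    im=st([cv2.resize(x[y0:y0+h,x0:x0+w],None,fx=s,fy=s,interpolation=cv2.INTER_CUBIC) for x in(a,b)])
    cv2.imwrite(f'pics/{c}_cmp.png',cv2.convertScaleAbs(im,alpha=1.4))
    # template shift of jars
    B={'top':{'pink':(258,195,22,24),'blue':(262,218,26,26),'dropper':(206,158,18,20),'spec':(312,156,28,28),'dish':(262,138,30,30),'purpR':(306,203,20,20)},
       'scene':{'pink':(266,188,26,26),'blue':(293,193,32,30),'dropper':(190,234,22,32),'spec':(255,144,28,40),'dish':(207,183,34,28),'purpR':(295,168,22,32)}}[c]
    ga,gb=[cv2.cvtColor(x,cv2.COLOR_BGR2GRAY).astype(np.float32) for x in(a,b)]
    for n,(x,y,w_,h_) in B.items():
        win=cv2.createHanningWindow((w_,h_),cv2.CV_32F)
        print(c,n,np.array(cv2.phaseCorrelate(ga[y:y+h_,x:x+w_],gb[y:y+h_,x:x+w_],win)[0]))
E
```

```text
[0.27 0.61 0.25] [-1.15  0.35  0.09]
top pink [ 0.11 -0.39]
top blue [0.77 0.55]
top dropper [-0.29 -0.08]
top spec [ 0.11 -0.08]
top dish [-0.17 -0.17]
top purpR [0.38 0.04]
scene pink [0.19 0.41]
scene blue [ 0.   -0.13]
scene dropper [-0.16 -0.18]
scene spec [-0.13  0.29]
scene dish [0.02 0.12]
scene purpR [-0.02 -0.01]
```

View pics/top_cmp.png

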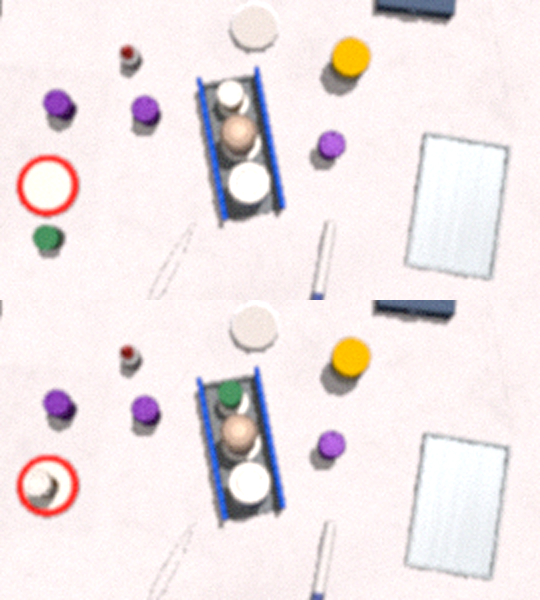

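View pics/scene_cmp.png

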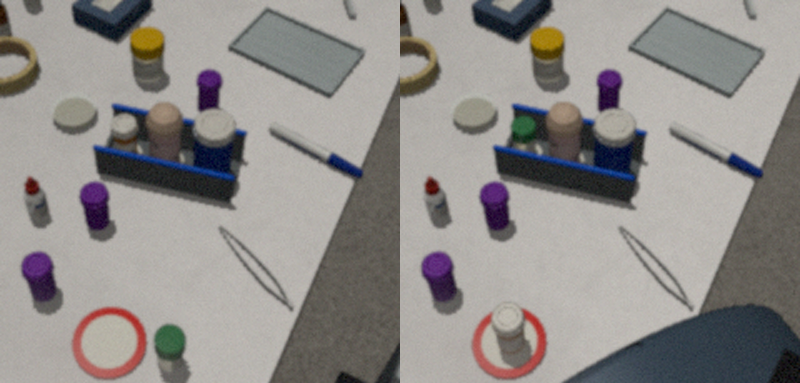

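```bash
python3 -c "
from rig import *
print(hand_in())"
```

```text
the job is handed in; nothing more can be done
None
```

The job is done in the order asked and handed in at about 45 s of the 147 s allowed:
- **Jars aside:** the blue jar, then the pink jar, were moved upright to the steel tray.
- **Vials:** the amber vial was set on the red pad, and the green-capped vial was stood on the back place of the lane.
- **Jars back:** the pink jar was returned to the middle place and the blue jar to the front.

**Last checks:**
- Everything stood upright in the before-and-after views from the top and scene cameras.
- **Jars:** both are within about 1 pixel of where they started. The largest reading was the blue jar in the top view, 0.8 and 0.6 px (about 2 mm). The scene view (at most 0.13 px) and the wrist before/after pictures showed no such shift, so I take it as noise.
- **Green-capped vial:** just before release it sat in the lane within about a millimetre of where the amber one had stood.
- **Amber vial:** it was about 0.6 mm from the pad centre just before release, and still inside the white disc at the end.
- **Bystanders:** the dropper bottle, the yellow-lidded jar, the dish and the one purple vial I measured moved by less than 0.4 px, which is noise level. I checked the other two purple vials only by eye.
- **Forces:** they stayed under about 3 N in every reading, and the gripper was clear of everything at hand-in.

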